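# Run a tray of glass blanks under the dust guard of the engraving slide

### The job

Draw the empty carrier of the engraving slide back by its red grip until it rests in the loading detent, away from the clear guard. Then carry the blue tray of loose glass blanks level by its handle, lower it all the way into the carrier's nest without dropping it, and push the carrier to the engraving station under the guard so that it rests in the detent there (the rail runs on a little beyond it). Finally press the green start button, leaving every blank in the tray, and do not bump the guard or disturb the other things on the table.

Things in the scene. Friction and masses are not known exactly. Their poses are not given: they have to be found in the camera images.
- slide_unit: Fixed slide on the table: grey base plate 500 x 150 x 12 mm with two steel rails. Origin on the table surface, midway between the two stations. Its x axis is the direction of travel from the loading station (x = -100 mm, white marks) to the engraving station (x = +100 mm, green marks); z is up. A white column (50 x 110 mm, 168 mm tall, centred at x = +240 mm) stands at the engraving end and bears the guard and, on top, the start button.
- carrier (a joint): Travel of the carrier along the slide's +x, m: 0.000 = loading detent, 0.200 = engraving detent. Range -0.012 to 0.222, so the rail runs on past both detents. Between the detents only about 1.5 N of friction; a spring ball pulls it into the middle of a detent from 6 mm either side, and about 10 N takes it in or out. At the start it stands part-way, mostly under the guard.
- carrier_nest (a point): Middle of the nest on top of the carrier's aluminium deck (190 x 140 x 12 mm, top 42 mm above the table; deck from -112 to +78 mm along x). Axes as the slide unit. Low black corner lugs, 10 mm high, frame a space 138 x 98 mm (long side along x) for the tray: 4 mm (3 mm across) clearance each side.
- carrier_grip (a point): The red upright grip block of the carrier: 30 mm wide across the slide (y), 16 mm thick along it (x), 50 mm tall from the deck. This point is on its centre line, 30 mm above the deck (72 mm above the table) and 100 mm behind the nest's middle, on the loading side. Axes as the slide unit. Clear on both sides. In the engraving detent the grip's middle is 22 mm inside the guard's front edge, so the tool must lean back, about 45 degrees, towards the loading side.
- guard_edge (a point): Middle of the yellow front edge of the clear guard, at its underside: 168 mm above the table, at x = -22 mm of the slide unit. The guard is a pane 170 mm wide reaching from here to the column (x = +215 mm), its top at 178 mm; open at the front and both sides. Fixed. Axes as the slide unit.
- guard: The clear guard itself, in an aluminium frame with a yellow front edge; its origin is that of the slide unit.
- tray: Open blue tray 130 (x) x 92 (y) x 35 mm, walls and floor 5 mm, origin at the centre of its underside, with a steel carrying bar along its x axis above it. About 0.4 kg (0.3 to 0.55). Either end may go first into the nest.
- tray_handle (a point): Centre of the tray's steel bar: 12 x 12 mm section, 130 mm long along the tray's x, 78 mm above the tray's underside (bar top at 84 mm); under it is open down to the blanks. Axes as the tray.
- tray_in (a point): Centre of the tray's inner floor, 5 mm above its underside. Axes as the tray.
- start_button (a joint): Travel of the start button, m: 0 = up, 0.006 = fully down; takes about 5 N; springs back.
- start_button_top (a point): Middle of the top of the green start button, 36 mm across, on the column, pressed straight down. Axes as the slide unit.
- blank0: Loose greenish glass blank, a disc 36 mm across and 8 mm thick, 20 g, lying in the tray; origin at the centre of its underside.
- blank1: Loose greenish glass blank, a disc 36 mm across and 8 mm thick, 20 g, lying in the tray; origin at the centre of its underside.
- blank2: Loose greenish glass blank, a disc 36 mm across and 8 mm thick, 20 g, lying in the tray; origin at the centre of its underside.
- bottle: Bystander: white plastic bottle, 64 mm across, 170 mm tall; origin at the centre of its underside.
- jar: Bystander: low amber glass jar, 60 mm across, 75 mm tall; origin at the centre of its underside.
- mug: Bystander: white mug, 76 mm across, 85 mm tall; origin at the centre of its underside.
- stone: Bystander: red-brown sharpening stone 150 x 60 x 25 mm; origin at the centre of its underside.
- handpiece: Bystander: dark engraving handpiece 145 mm long, 20 mm thick, lying down; origin at the centre of its underside.
- glass_sample: Bystander: clear glass sample plate 110 x 80 x 12 mm, lying flat; origin at the centre of its underside.
- tape_roll: Bystander: roll of pale tape, 90 mm across, 25 mm high, lying flat; origin at the centre of its underside.

How it is judged (in metres and radians):
On the way, in this order (a step that is already met when the one before it is completed fails the run):
1. the empty carrier rests in the loading detent (within 4 mm) (value of joint carrier between -0.004 and 0.004 m and velocity of joint carrier between -0.01 and 0.01 m/s), for 0.2 s.
2. the tray is lowered into the nest of the carrier at the loading station while still held by the gripper (no more than 9 mm above the deck) (value of joint carrier between -0.008 and 0.008 m and horizontal distance between tray and carrier_nest below 0.009 m and z of tray in the frame of carrier_nest between -0.005 and 0.009 m and angle between the x axis of tray and the x axis of carrier_nest, either way round below 0.12 rad and contact force between the fingers and tray above 0.5 N), for 0.05 s.
3. the carrier, with the tray seated, is in the engraving detent (within 4 mm) (value of joint carrier between 0.196 and 0.204 m and velocity of joint carrier between -0.01 and 0.01 m/s and horizontal distance between tray and carrier_nest below 0.009 m and z of tray in the frame of carrier_nest between -0.005 and 0.004 m and angle between the x axis of tray and the x axis of carrier_nest, either way round below 0.12 rad and angle between tray's own z axis and vertical below 0.06 rad), for 0.2 s.
4. the start button is pressed with the carrier there (all of step 3 and value of joint start_button above 0.004 m), for 0.03 s.
At the end, for the whole second after the job is handed in: The carrier rests in the engraving detent (within 4 mm), the tray is seated flat in its nest (within 9 mm of its middle, underside within 4 mm of the deck, aligned with it within 7 degrees), all three blanks are in the tray, and the start button has been pressed and is up again (all of step 3 and linear speed of tray below 0.02 m/s and value of joint start_button below 0.002 m and distance between each of blank0, blank1, blank2 and tray_in below 0.075 m); the robot touches nothing.
It fails at once if a glass blank leaves the tray (more than 75 mm from the middle of its floor) (distance between any of blank0, blank1, blank2 and tray_in above 0.075 m).
It fails at once if the tray is tipped more than 20 degrees (angle between tray's own z axis and vertical above 0.35 rad).
It fails at once if the guard is hit with more than 15 N (contact force between any of the arm, the fingers, tray and guard above 15 N).
It fails at once if a bystander is moved by more than 25 mm (distance of any of bottle, jar, mug, stone, handpiece, glass_sample, tape_roll from where it was at the start of the episode above 0.025 m).
It also fails if it takes over 72 s, if anything falls off the work surface, if the arm or the gripper's body presses on something with over 40 N, if the wrist force passes 120 N, or if a joint passes its speed limit or range.

### The arm

A 6-joint arm with a two-finger parallel gripper is mounted at the origin on the work surface. World frame = base frame: x ahead of the robot, y to its left, z up, the work surface at z = 0. Lengths are in m, angles in degrees, forces in N, time in s.
With the tool pointing down it reaches from about 0.25 to 0.775 m from the base axis. Payload 4 kg.
Tool frame: the origin (TCP) lies midway between the tips of the shut fingers; the grasp point (between the pads) lies 19 mm behind it; z points along the fingers, y is the direction in which the jaws open and shut (so a half turn about z gives the same grasp; the last joint's range is limited). The gripper opens to 94 mm and grips with 3 to 60 N. Pads are 16 mm wide; open, the fingers measure 119 mm over their backs; the gripper's body (75 mm by 177 mm) begins 78 mm behind the grasp point.
Start: joints at [62.962, 4.996, 78.535, -0, 96.463, -5.907], TCP at [0.198, 0.513, 0.175] pointing down, gripper open.
Joint ranges: [-177.83, 177.83], [-43.37, 116.18], [15.69, 146.23], [-61.86, 241.86], [9.47, 152.12], [-147.06, 147.06]. Speed limits (degrees/s): [159.86, 159.86, 180, 180, 180, 180].

### API

Orientations are given as [roll, pitch, yaw] about the fixed x, y, z axes, in that order (R = Rz(yaw) Ry(pitch) Rx(roll)).
In Python, from rig import env, optics gives the robot as it stands.
- The arm moves only by the tool servo_tool, never from a script. Its argument "moves" is a list of rows, each a list of 3 entries, a list of its own where there are three numbers: the shift along the tool's x, y, z in cm, then the turn about the tool's z in degrees, then the closure in counts, from 0 (fully open) to 255 (shut). In form: [[[tx, ty, tz], twist, claw], ...]. A call has 1 to 20 rows; each row shifts and turns the commanded pose from where the row before left it, along the tool's axes as they then stand; what a row does not reach is not made up. A row lasts 1/10 s, in which the tool goes at most 50 mm and 8.59 degrees, less where a joint would pass 70% of its speed; a pose out of reach is approached as far as the arm can. A call with a gripper value outside its range is refused whole. The fingers move at their own pace and stop on an object; the grip force is fixed at half the most. Time passes only in rows, so rows that do not move let the fingers close. It gives the time, the measured TCP pose, the force and the opening at its end, in the units of the state.
- env.observe(): the state, without advancing time (a new reading comes with each control period).
- optics.read_camera(name): name is "scene" or "top" or "wrist"; returns the picture (384x512x3 uint8, blue, green, red); there is no depth.
- optics.get_calibration(name): a dict with "fx", "fy", "cx", "cy" (pixels), "world_from_camera" (4x4, takes a point from camera to world coordinates). Camera axes: x right, y down, z forward; pixel columns grow to the right and rows downward; lengths in m; the calibration is good to about 2 mm. A picture is of the moment at which its call begins: read the wrist's pose just before it. get_calibration takes no time and is no camera call; for the wrist camera it gives the pose at the moment of the call.
- env.job_done(): hands the job in, once; it reports no verdict.
The state is a dict: "time": time; "joint_pos": joint angles; "joint_velocities": joint speeds; "tau": joint torques, N m; "tcp_pos": TCP position; "eef_rot": TCP orientation; "ft_force": force on the tool from outside, world axes, zero at the start; "torque": the same for the moment, N m; "opening": finger opening in m.
Only numpy, scipy, OpenCV 4.12 (cv2) and the standard library are available. Lean on these libraries where they do the work, as an engineer would, in place of code of your own. Each camera call takes 0.05 s, during which the arm holds its last target.

## Working session

There is one attempt and no reset: what is moved stays moved. The work goes in short steps, Python scripts to look and compute and a tool call to move; the robot and the scene stay as the last step left them, time stands still between calls to the robot, and variables do not carry over. Pictures are saved under pics/ and viewed, and the job is handed in when it is done.

Besides the shell and the picture viewer there is one more tool, called as name(argument=value, ...) on one line, values as JSON. servo_tool: Moves the arm, as the interface text tells. Its arguments: {"type":"object","properties":{"moves":{"type":"array","items":{"type":"array"}}},"required":["moves"]}

```bash
ls; mkdir -p pics; python3 - <<'E'
from rig import env, optics
import cv2
print(env.observe())
for n in ("scene","top","wrist"):
    c=optics.get_calibration(n); print(n,c)
    cv2.imwrite(f"pics/{n}0.png",optics.read_camera(n))
E
```

```text
pics
{'time': 0.0, 'joint_pos': array([ 6.29609017e+01,  5.03888105e+00,  7.86208266e+01, -1.37333780e-03,
        9.64640929e+01, -5.90732795e+00]), 'joint_velocities': array([-0.08563187,  0.0056136 , -0.04077942, -0.06600706, -0.01215718,
        0.01976311]), 'tau': array([ 2.65589633e-04, -3.40188539e+01, -3.02425790e+01,  7.17653031e-02,
        3.30992206e-02, -1.61484404e-04]), 'tcp_pos': array([0.19802194, 0.51247071, 0.17374113]), 'eef_rot': array([-1.79876716e+02, -1.13838273e-02,  1.58868064e+02]), 'ft_force': array([ 0.28269026, -0.09161342,  0.34370377]), 'torque': array([-0.0144724 , -0.04347713,  0.05018996]), 'opening': 0.09386053276345258}
scene {'fx': 399.1377081328876, 'fy': 399.1377081328876, 'cx': 254.43050307060926, 'cy': 199.46965418080623, 'world_from_camera': array([[-0.7860564 ,  0.41744596, -0.4559103 ,  0.9990653 ],
       [ 0.61787756,  0.55267934, -0.559261  ,  0.64271494],
       [ 0.01851096, -0.72130744, -0.69236762,  0.89804464],
       [ 0.        ,  0.        ,  0.        ,  1.        ]])}
top {'fx': 403.15976516115103, 'fy': 403.15976516115103, 'cx': 258.2023262463807, 'cy': 190.89432612801576, 'world_from_camera': array([[-0.00788679, -0.99673364,  0.08037317,  0.41767727],
       [-0.99996652,  0.0076858 , -0.0028098 ,  0.01975321],
       [ 0.00218289, -0.08039264, -0.99676088,  1.3913934 ],
       [ 0.        ,  0.        ,  0.        ,  1.        ]])}
wrist {'fx': 328.4603657925017, 'fy': 328.4603657925017, 'cx': 253.46124860175036, 'cy': 190.91883817676364, 'world_from_camera': array([[ 0.36119207,  0.89710543,  0.25444476,  0.12342676],
       [ 0.93248634, -0.34658103, -0.10173895,  0.54240386],
       [-0.00308483,  0.27401357, -0.96172088,  0.38276587],
       [ 0.        ,  0.        ,  0.        ,  1.        ]])}
```

View pics/scene0.png

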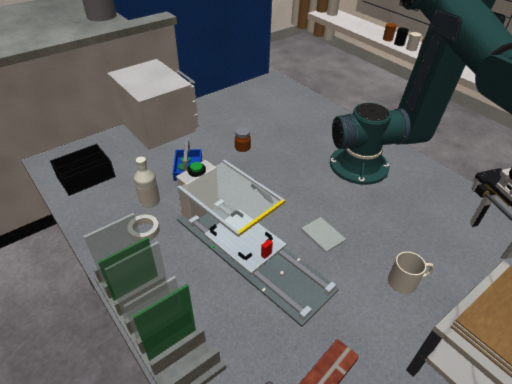

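View pics/top0.png

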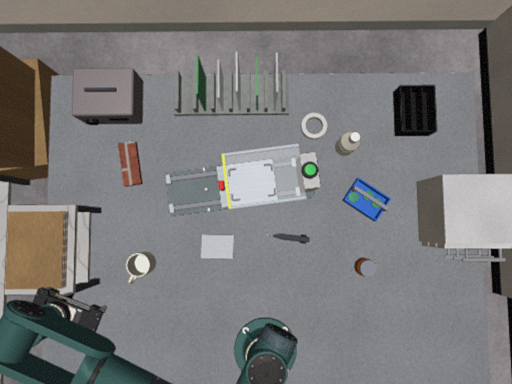

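View pics/wrist0.png

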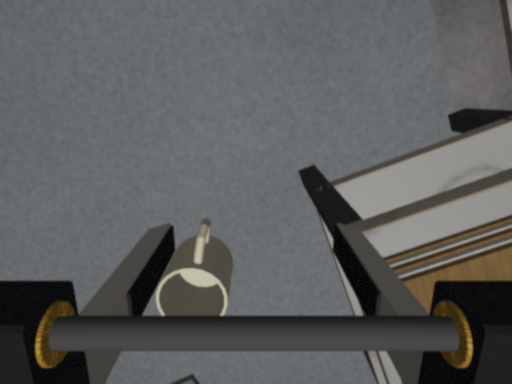

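```bash
cat > h.py <<'E'
from rig import env, optics
import cv2, numpy as np
def ray(c,u,v):
    T=c["world_from_camera"]; d=T[:3,:3]@np.array([(u-c["cx"])/c["fx"],(v-c["cy"])/c["fy"],1.]); return T[:3,3],d
def onz(c,u,v,z):
    o,d=ray(c,u,v); return (o+d*(z-o[2])/d[2])
def two(c1,p1,c2,p2):
    o1,d1=ray(c1,*p1);o2,d2=ray(c2,*p2)
    A=np.stack([d1,-d2],1);s=np.linalg.lstsq(A,o2-o1,rcond=None)[0]
    a=o1+d1*s[0];b=o2+d2*s[1];return (a+b)/2,np.linalg.norm(a-b)
def proj(c,p):
    T=np.linalg.inv(c["world_from_camera"]);q=T[:3,:3]@np.asarray(p)+T[:3,3]
    return q[0]/q[2]*c["fx"]+c["cx"],q[1]/q[2]*c["fy"]+c["cy"]
def blobs(img,lo,hi,minA=15):
    h=cv2.cvtColor(img,cv2.COLOR_BGR2HSV);m=cv2.inRange(h,np.array(lo),np.array(hi))
    cs,_=cv2.findContours(m,cv2.RETR_EXTERNAL,cv2.CHAIN_APPROX_NONE)
    out=[]
    for k in cs:
        if cv2.contourArea(k)>=minA:
            M=cv2.moments(k);out.append((round(cv2.contourArea(k)),(round(M['m10']/M['m00'],1),round(M['m01']/M['m00'],1)),cv2.minAreaRect(k)))
    return sorted(out,key=lambda t:-t[0])[:5]
E
python3 - <<'E'
from h import *
cs={n:optics.get_calibration(n) for n in("top","scene")}
for n in("top","scene"):
    im=cv2.imread(f"pics/{n}0.png")
    for nm,lo,hi in(("yellow",(22,120,120),(35,255,255)),("red",(0,200,120),(4,255,255)),("green",(50,180,80),(70,255,255)),("blue",(100,150,80),(125,255,255))):
        print(n,nm)
        for b in blobs(im,lo,hi): print("  ",b)
im=cv2.imread("pics/top0.png")
cv2.imwrite("pics/t_slide.png",cv2.resize(im[135:225,155:330],None,fx=4.5,fy=4.5,interpolation=cv2.INTER_CUBIC))
cv2.imwrite("pics/t_tray.png",cv2.resize(im[165:235,330:405],None,fx=8,fy=8,interpolation=cv2.INTER_CUBIC))
im=cv2.imread("pics/scene0.png")
cv2.imwrite("pics/s_slide.png",cv2.resize(im[125:325,140:350],None,fx=3,fy=3,interpolation=cv2.INTER_CUBIC))
E
```

```text
top yellow
   (51, (225.8, 180.2), ((225.75387573242188, 181.03077697753906), (52.590728759765625, 2.2326250076293945), 82.87498474121094))
top red
top green
top blue
   (376, (364.4, 206.6), ((362.8846130371094, 204.42306518554688), (39.10636520385742, 14.699555397033691), 33.6900634765625))
   (230, (371.4, 190.1), ((371.7315673828125, 190.6230010986328), (39.298648834228516, 10.34901237487793), 27.979475021362305))
scene yellow
   (164, (260.5, 216.5), ((261.1999816894531, 216.09999084472656), (4.399999618530273, 55.79999542236328), 53.13010025024414))
scene red
   (34, (266.7, 243.6), ((266.4800109863281, 243.6400146484375), (4.800000190734863, 10.0), 53.13010025024414))
scene green
   (62, (195.7, 166.3), ((196.0, 166.5), (7.0, 12.0), 90.0))
scene blue
   (154, (177.1, 162.3), ((177.67831420898438, 164.93392944335938), (9.238459587097168, 30.362071990966797), 2.8624050617218018))
   (133, (194.4, 155.4), ((194.0, 157.0), (16.0, 12.0), 90.0))
```

View pics/t_slide.png

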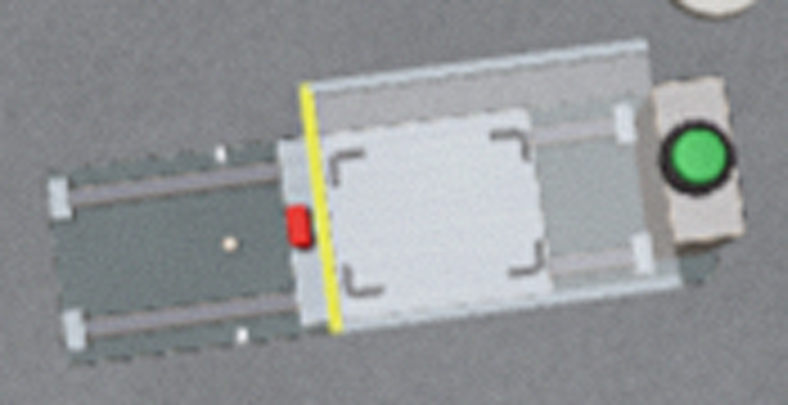

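View pics/t_tray.png

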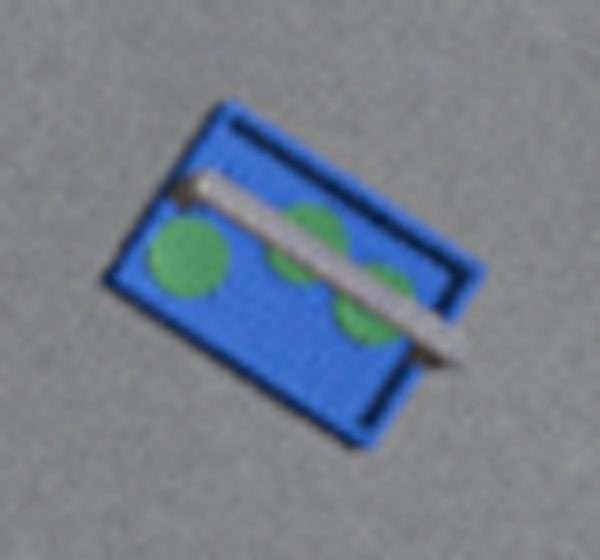

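View pics/s_slide.png

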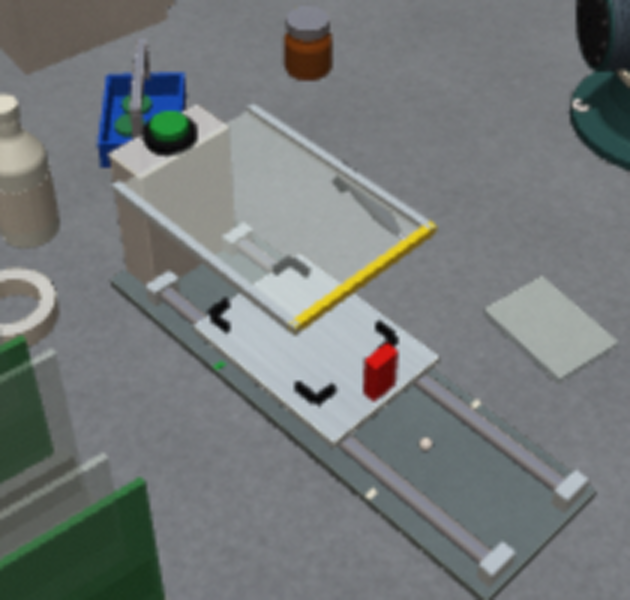

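```bash
python3 - <<'E'
from h import *
c=optics.get_calibration("top");s=optics.get_calibration("scene")
def T(u,v,z): return onz(c,(u+.5)/4.5+155-.5,(v+.5)/4.5+135-.5,z)
def S(u,v): return (u+.5)/3+140-.5,(v+.5)/3+125-.5
def Tp(u,v): return (u+.5)/4.5+155-.5,(v+.5)/4.5+135-.5
p=lambda n,x:print(n,np.round(x,4))
e1,e2=T(306,88,.176),T(335,329,.176);p("edge",[e1,e2,(e1+e2)/2]);print(np.linalg.norm(e1-e2))
# edge by two views
for a,b in(((306,88),(300,324)),((335,329),(432,229)),):
    p("edge2",two(c,Tp(*a),s,S(*b))[0])
p("button",two(c,Tp(697,156),s,S(170,127))[0]); 
p("colcorners",[T(u,v,.168) for u,v in((655,92),(720,78),(742,232),(678,246))])
p("colmean",np.mean([T(u,v,.168) for u,v in((655,92),(720,78),(742,232),(678,246))],0))
p("marks white",[T(221,153,.012),T(242,334,.012)]); p("mid",(T(221,153,.012)+T(242,334,.012))/2)
p("pin",T(230,243,.012))
p("plate end",[T(50,180,.012),T(72,362,.012)])
p("grip",T(299,226,.092)); p("grip2",two(c,Tp(299,226),s,S(381,357)))if 0 else None
print(two(c,Tp(299,226),s,S(383,354)))
p("lugs",[T(u,v,.05) for u,v in((333,155),(523,133),(541,268),(351,293))]); p("lugmean",np.mean([T(u,v,.05) for u,v in((333,155),(523,133),(541,268),(351,293))],0))
p("deck",[T(u,v,.042) for u,v in((280,142),(527,110),(550,290),(302,327))])
def R(u,v,z): return onz(c,(u+.5)/8+330-.5,(v+.5)/8+165-.5,z)
cor=[R(u,v,.035) for u,v in((228,98),(488,268),(366,450),(104,280))];p("tray",cor);p("m",np.mean(cor,0))
p("bar",[R(205,182,.084),R(455,350,.084),(R(205,182,.084)+R(455,350,.084))/2])
E
```

```text
edge [[0.6288 0.1239 0.176 ]
 [0.4655 0.1046 0.176 ]
 [0.5471 0.1142 0.176 ]]
0.16441562024193776
edge2 [0.6259 0.1262 0.1763]
edge2 [0.4645 0.1059 0.172 ]
button [ 0.5783 -0.1382  0.1831]
colcorners [[ 0.6256 -0.1133  0.168 ]
 [ 0.6349 -0.1578  0.168 ]
 [ 0.5293 -0.1707  0.168 ]
 [ 0.5202 -0.1271  0.168 ]]
colmean [ 0.5775 -0.1422  0.168 ]
marks white [[0.6074 0.203  0.012 ]
 [0.4687 0.1867 0.012 ]]
mid [0.538  0.1949 0.012 ]
pin [0.5382 0.196  0.012 ]
plate end [[0.5876 0.3337 0.012 ]
 [0.4484 0.3156 0.012 ]]
grip [0.5431 0.1362 0.092 ]
(array([0.54203994, 0.13764053, 0.08906922]), np.float64(0.003558703752411945))
lugs [[ 0.6     0.1146  0.05  ]
 [ 0.6155 -0.0271  0.05  ]
 [ 0.5145 -0.0394  0.05  ]
 [ 0.497   0.1015  0.05  ]]
lugmean [0.5568 0.0374 0.05  ]
deck [[ 0.6113  0.1549  0.042 ]
 [ 0.6341 -0.0306  0.042 ]
 [ 0.4986 -0.0463  0.042 ]
 [ 0.4724  0.1385  0.042 ]]
tray [[ 0.5723 -0.3226  0.035 ]
 [ 0.4994 -0.4303  0.035 ]
 [ 0.4232 -0.3764  0.035 ]
 [ 0.4955 -0.2682  0.035 ]]
m [ 0.4976 -0.3494  0.035 ]
bar [[ 0.5324 -0.2999  0.084 ]
 [ 0.4632 -0.3995  0.084 ]
 [ 0.4978 -0.3497  0.084 ]]
```

servo_tool(moves=[[[0, 0, 0], 7.8, 0], [[0, 0, 0], 7.8, 0], [[0, 0, 0], 7.8, 0], [[0, 0, 0], 7.8, 0], [[0, 0, 0], 7.8, 0], [[0, 0, 0], 7.8, 0], [[0, 0, 0], 7.8, 0], [[0, 0, 0], 7.6, 0]])

```text
time: 0.95
tcp_pos: [0.1982, 0.5128, 0.1744]
eef_rot: [-180.0, 0.0, 96.4]
ft_force: [0.4, 0.3, -0.8]
opening: 0.094
```

servo_tool(moves=[[[-1.5, 1.1, 0], 0, 0], [[-3, 2.1, 0], 0, 0], [[-3, 2.1, 0], 0, 0], [[-3, 2.1, 0], 0, 0], [[-3, 2.1, 0], 0, 0], [[-3, 2.1, 0], 0, 0], [[-3, 2.1, 0], 0, 0], [[-3, 2.1, 0], 0, 0], [[-3, 2.1, 0], 0, 0], [[-3, 2.1, 0], 0, 0], [[-3, 2.1, 0], 0, 0], [[-3, 2.1, 0], 0, 0], [[-3, 2.1, 0], 0, 0], [[-3, 2.1, 0], 0, 0], [[-0.9, 1.6, 0], 0, 0], [[0, 0, 0], 0, 0], [[0, 0, 0], 0, 0]])

```text
time: 2.65
tcp_pos: [0.5438, 0.1368, 0.1743]
eef_rot: [-179.9, -0.0, 96.6]
ft_force: [0.1, 0.4, -0.0]
opening: 0.0942
```

```bash
python3 - <<'E'
from h import *
w=optics.get_calibration("wrist")
im=optics.read_camera("wrist");cv2.imwrite("pics/w1.png",im)
for b in blobs(im,(0,150,80),(6,255,255)): print(b)
for b in blobs(im,(22,120,120),(35,255,255)): print(b)
print(proj(w,(.5445,.1367,.092)))
E
```

```text
(457, (255.7, 184.0), ((256.0, 184.0), (16.0, 30.0), 90.0))
(1528, (253.4, 250.5), ((253.45419311523438, 250.3665008544922), (10.704928398132324, 161.00250244140625), 89.48844146728516))
(31, (377.6, 247.9), ((377.0, 249.0), (8.0, 6.0), 90.0))
(np.float64(254.7291108872794), np.float64(188.32585617088046))
```

View pics/w1.png

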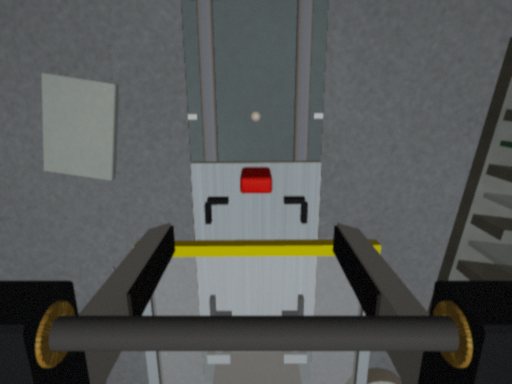

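servo_tool(moves=[[[0, 0, 1.5], 0, 0], [[0, 0, 2], 0, 0], [[0, 0, 2], 0, 0], [[0, 0, 1.5], 0, 0], [[0, 0, 1], 0, 60], [[0, 0, 0.4], 0, 90], [[0, 0, 0.4], 0, 90], [[0, 0, 0], 0, 90]])

```text
time: 3.5
tcp_pos: [0.5445, 0.1368, 0.087]
eef_rot: [180.0, -0.0, 96.7]
ft_force: [-0.6, -0.1, 0.2]
opening: 0.0656
```

servo_tool(moves=[[[0, 0, 0], 0, 255], [[0, 0, 0], 0, 255], [[0, 0, 0], 0, 255], [[0, 0, 0], 0, 255], [[0, 0, 0], 0, 255], [[0, 0, 0], 0, 255]])

```text
time: 4.1
tcp_pos: [0.5444, 0.1367, 0.0869]
eef_rot: [180.0, -0.0, 96.7]
ft_force: [-1.0, 0.7, -0.4]
opening: 0.0173
```

```bash
python3 - <<'E'
from h import *
print(env.observe()["opening"])
im=optics.read_camera("wrist");cv2.imwrite("pics/w2.png",im)
im=optics.read_camera("scene");cv2.imwrite("pics/s2.png",cv2.resize(im[100:325,140:390],None,fx=3,fy=2.6))
E
```

```text
0.017321614709427054
```

View pics/w2.png

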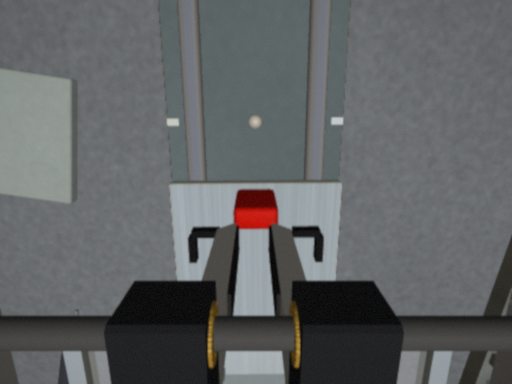

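View pics/s2.png

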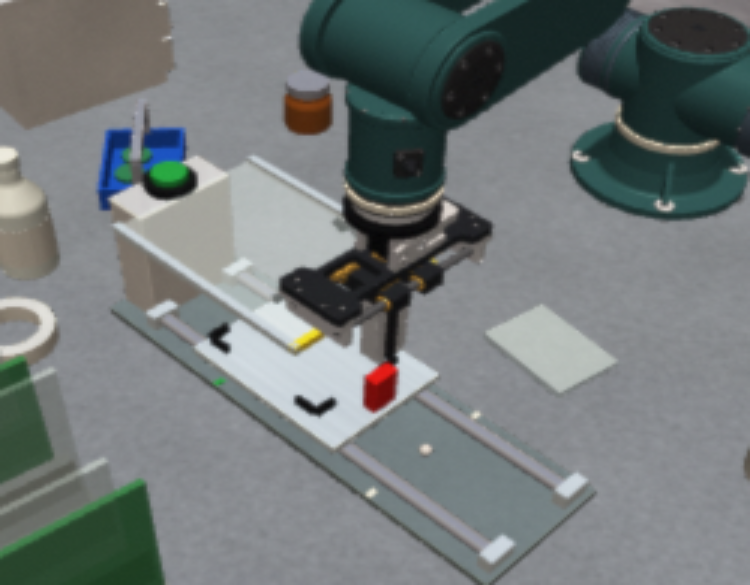

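```bash
python3 - <<'E'
from h import *
w=optics.get_calibration("wrist")
O=np.array([.5496,.096]);u=np.array([.1164,-.9932])
o=env.observe();print(o["tcp_pos"],proj(w,o["tcp_pos"]), "cam",w["world_from_camera"][:3,3],(w["world_from_camera"][:2,3]-O)@u)
for px,z in(((256,190),.042),((256,190),.092),((256,207),.092),((256,228),.092),((256,228),.042),((255,182),.042),((172,122),.012),((207,229),.052)):
    p=onz(w,*px,z);print(px,z,np.round(p,4),round((p[:2]-O)@u,4))
h=cv2.imread("pics/w2.png");print(h[185:232:3,256])
E
```

```text
[0.5443317  0.13668258 0.0868737 ] (np.float64(253.99208541511575), np.float64(220.42354503576496)) cam [0.5346386  0.21661223 0.29580164] -0.12153357388973336
(256, 190) 0.042 [0.545  0.1456 0.042 ] -0.0498
(256, 190) 0.092 [0.543  0.1596 0.092 ] -0.0639
(256, 207) 0.092 [0.5443 0.1481 0.092 ] -0.0524
(256, 228) 0.092 [0.546  0.1334 0.092 ] -0.0376
(256, 228) 0.042 [0.5488 0.113  0.042 ] -0.017
(255, 182) 0.042 [0.5434 0.1521 0.042 ] -0.0564
(172, 122) 0.012 [0.4684 0.1885 0.012 ] -0.1013
(207, 229) 0.052 [0.5095 0.1118 0.052 ] -0.0203
[[165 163 154]
 [139 137 137]
 [  9   8  79]
 [  0   2  78]
 [  4   5  81]
 [  8  10  82]
 [  5   3  83]
 [  5  11  94]
 [ 12  22 170]
 [ 24  32 199]
 [ 21  29 201]
 [ 21  29 199]
 [ 12  18 195]
 [ 12  23 195]
 [ 25  30 177]
 [162 159 155]]
```

servo_tool(moves=[[[0.4, 0, 0], 0, 255], [[0.8, 0, 0], 0, 255], [[0.8, 0, 0], 0, 255], [[0, 0, 0], 0, 255]])

```text
time: 4.6
tcp_pos: [0.5418, 0.1579, 0.0869]
eef_rot: [180.0, -0.0, 96.8]
ft_force: [-0.6, 0.2, 0.7]
opening: 0.0006
```

```bash
python3 - <<'E'
from h import *
w=optics.get_calibration("wrist")
O=np.array([.5496,.096]);u=np.array([.1164,-.9932])
o=env.observe();print(o["tcp_pos"],o["ft_force"],o["opening"],(o["tcp_pos"][:2]-O)@u)
im=optics.read_camera("wrist");cv2.imwrite("pics/w3.png",im)
for b in blobs(im,(0,150,60),(8,255,255)): print(b)
E
```

```text
[0.54178256 0.15792844 0.08685255] [-0.55788541  0.20360446  0.70190931] 0.0005528348711957953 -0.062417272507443756
(255, (256.2, 220.1), ((255.3099822998047, 220.5748291015625), (36.05547332763672, 10.925036430358887), 3.2704875469207764))
(17, (253.5, 247.3), ((253.5, 247.0), (18.0, 1.0), 90.0))
```

View pics/w3.png

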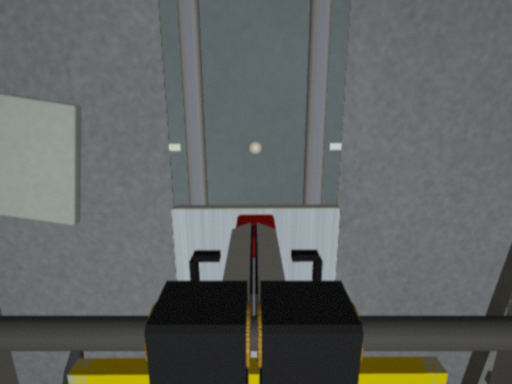

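```bash
python3 - <<'E'
from h import *
s=optics.get_calibration("scene")
for p in ((.5444,.1367,.0869),(.5444,.1367,.107),(.5418,.158,.0869)): print(p,proj(s,p))
im=optics.read_camera("scene");x0,y0=225,180
cv2.imwrite("pics/s3.png",cv2.resize(im[y0:y0+100,x0:x0+100],None,fx=6,fy=6,interpolation=cv2.INTER_CUBIC))
im=optics.read_camera("top");cv2.imwrite("pics/t3.png",cv2.resize(im[140:230,160:310],None,fx=5,fy=5,interpolation=cv2.INTER_CUBIC))
E
```

```text
(0.5444, 0.1367, 0.0869) (np.float64(265.70853323771263), np.float64(243.34233069564732))
(0.5444, 0.1367, 0.107) (np.float64(266.00281687155484), np.float64(238.35545388325784))
(0.5418, 0.158, 0.0869) (np.float64(271.65349532259035), np.float64(247.89116710274072))
```

View pics/s3.png

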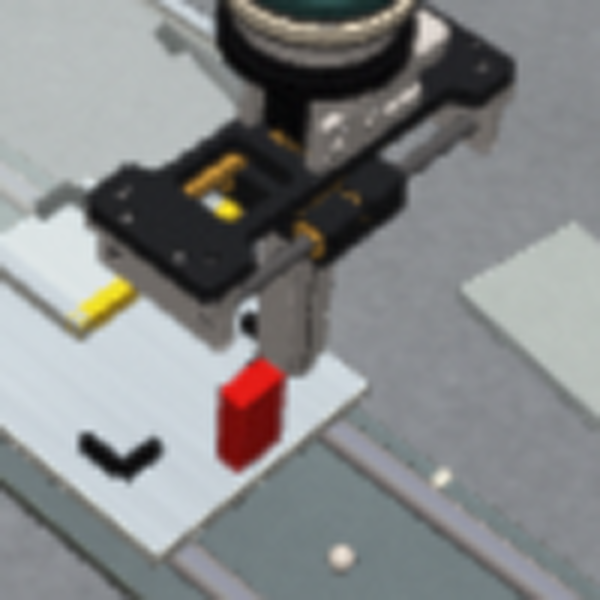

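View pics/t3.png

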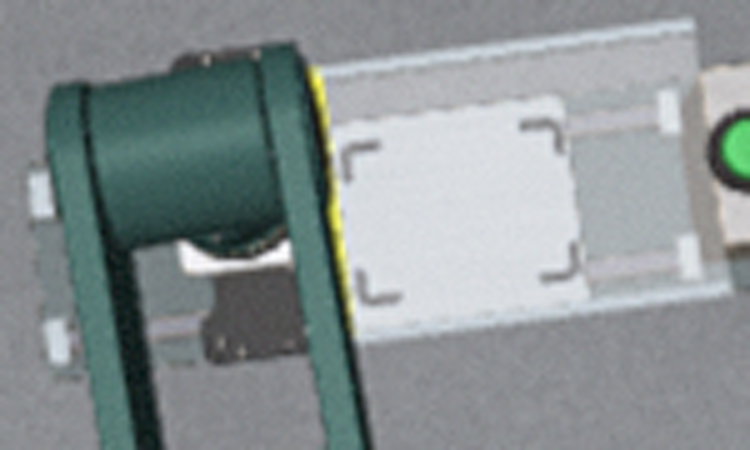

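```bash
python3 - <<'E'
from h import *
s=optics.get_calibration("scene")
o=env.observe();t=o["tcp_pos"];tx=np.array([-.118,.993]);ty=np.array([.993,.118])
for nm,px in(("near corner bottom",(207,300)),("near corner top",(207,278)),("left corner bottom",(95,230)),("right corner",(512,75)),("greyblock bottom right",(222,347)),("grey block bottom left",(103,262)),("finger tip R",(318,352)),("finger tip mid",(295,375)),("finger tipL",(262,355)),("whiteblock bottom",(490,158))):
    p=((px[0]+.5)/6+224.5,(px[1]+.5)/6+179.5)
    print(nm,[ (z,np.round([ (q[:2]-t[:2])@tx,(q[:2]-t[:2])@ty],3).tolist()) for z in (.09,.11,.13,.16,.18,.2,.22) for q in [onz(s,*p,z)]])
E
```

```text
near corner bottom [(0.09, [-0.065, -0.02]), (0.11, [-0.052, -0.007]), (0.13, [-0.04, 0.006]), (0.16, [-0.022, 0.026]), (0.18, [-0.01, 0.039]), (0.2, [0.003, 0.052]), (0.22, [0.015, 0.066])]
near corner top [(0.09, [-0.074, -0.029]), (0.11, [-0.062, -0.016]), (0.13, [-0.049, -0.003]), (0.16, [-0.03, 0.017]), (0.18, [-0.018, 0.031]), (0.2, [-0.006, 0.044]), (0.22, [0.007, 0.058])]
left corner bottom [(0.09, [-0.131, -0.013]), (0.11, [-0.117, -0.0]), (0.13, [-0.104, 0.012]), (0.16, [-0.083, 0.032]), (0.18, [-0.069, 0.045]), (0.2, [-0.055, 0.058]), (0.22, [-0.041, 0.071])]
right corner [(0.09, [-0.064, -0.236]), (0.11, [-0.052, -0.218]), (0.13, [-0.04, -0.199]), (0.16, [-0.022, -0.172]), (0.18, [-0.009, -0.153]), (0.2, [0.003, -0.135]), (0.22, [0.015, -0.116])]
greyblock bottom right [(0.09, [-0.04, -0.005]), (0.11, [-0.029, 0.008]), (0.13, [-0.017, 0.021]), (0.16, [0.0, 0.04]), (0.18, [0.012, 0.053]), (0.2, [0.024, 0.065]), (0.22, [0.035, 0.078])]
grey block bottom left [(0.09, [-0.114, -0.002]), (0.11, [-0.101, 0.01]), (0.13, [-0.087, 0.023]), (0.16, [-0.067, 0.042]), (0.18, [-0.054, 0.055]), (0.2, [-0.04, 0.068]), (0.22, [-0.027, 0.08])]
finger tip R [(0.09, [-0.009, -0.033]), (0.11, [0.002, -0.02]), (0.13, [0.013, -0.006]), (0.16, [0.029, 0.014]), (0.18, [0.04, 0.027]), (0.2, [0.051, 0.041]), (0.22, [0.062, 0.054])]
finger tip mid [(0.09, [-0.007, -0.016]), (0.11, [0.004, -0.003]), (0.13, [0.015, 0.01]), (0.16, [0.031, 0.029]), (0.18, [0.042, 0.042]), (0.2, [0.053, 0.056]), (0.22, [0.063, 0.069])]
finger tipL [(0.09, [-0.025, -0.014]), (0.11, [-0.014, -0.001]), (0.13, [-0.002, 0.012]), (0.16, [0.015, 0.031]), (0.18, [0.026, 0.044]), (0.2, [0.037, 0.057]), (0.22, [0.048, 0.07])]
whiteblock bottom [(0.09, [-0.034, -0.183]), (0.11, [-0.023, -0.166]), (0.13, [-0.011, -0.149]), (0.16, [0.006, -0.123]), (0.18, [0.017, -0.106]), (0.2, [0.029, -0.089]), (0.22, [0.04, -0.071])]
```

servo_tool(moves=[[[-0.6, 0, 0.3], 0, 255], [[-0.8, 0, 0.6], 0, 255], [[-0.4, 0, 0.6], 0, 255], [[0, 0, 0], 0, 255]])

```text
time: 5.15
tcp_pos: [0.5432, 0.1375, 0.0702]
eef_rot: [-179.8, 0.0, 96.6]
ft_force: [-0.3, -0.4, -0.4]
opening: 0.0004
```

servo_tool(moves=[[[0, 0, 0.2], 0, 255], [[0, 0, 0.2], 0, 255], [[0, 0, 0], 0, 255]])

```text
time: 5.45
tcp_pos: [0.544, 0.1388, 0.0676]
eef_rot: [-180.0, -0.0, 96.7]
ft_force: [0.8, 0.5, -0.1]
opening: 0.0004
```

servo_tool(moves=[[[0, 0, 0.2], 0, 255], [[0, 0, 0.2], 0, 255], [[0, 0, 0], 0, 255]])

```text
time: 5.75
tcp_pos: [0.5439, 0.1387, 0.0635]
eef_rot: [-180.0, -0.0, 96.7]
ft_force: [-0.6, -0.2, -0.1]
opening: 0.0009
```

```bash
python3 - <<'E'
from h import *
im=optics.read_camera("scene");x0,y0=225,180
cv2.imwrite("pics/s4.png",cv2.resize(im[y0:y0+100,x0:x0+100],None,fx=6,fy=6,interpolation=cv2.INTER_CUBIC))
im=optics.read_camera("wrist");cv2.imwrite("pics/w4.png",im)
E
```

```text
(no output)
```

View pics/s4.png

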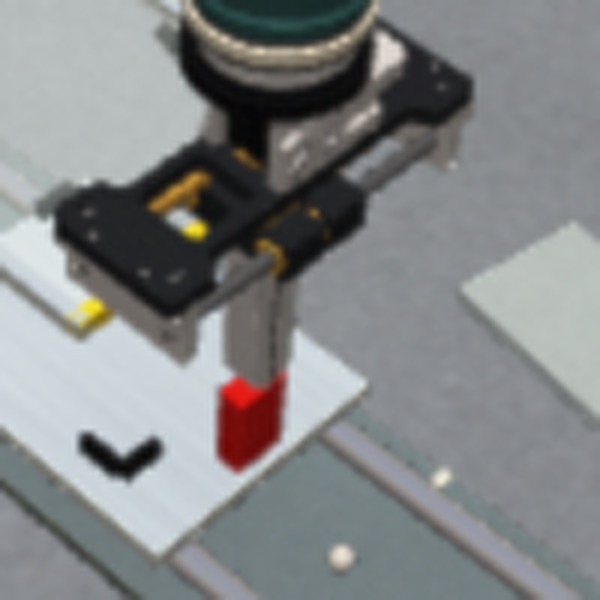

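View pics/w4.png

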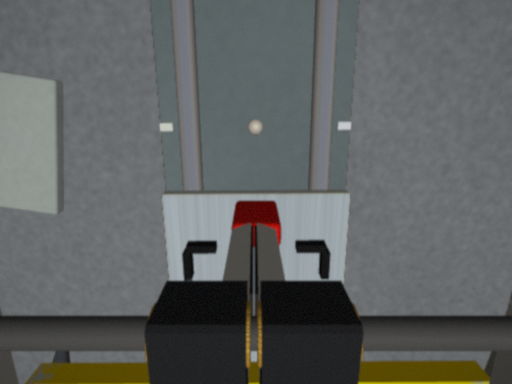

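servo_tool(moves=[[[0, 0, 0.15], 0, 255], [[0, 0, 0.15], 0, 255], [[0, 0, 0], 0, 255]])

```text
time: 6.15
tcp_pos: [0.5443, 0.1387, 0.0617]
eef_rot: [180.0, -0.0, 96.7]
ft_force: [-0.9, -0.5, 4.1]
opening: 0.0005
```

servo_tool(moves=[[[0, 0, 0.15], 0, 255], [[0, 0, 0.15], 0, 255], [[0, 0, 0], 0, 255]])

```text
time: 6.45
tcp_pos: [0.5444, 0.1388, 0.0615]
eef_rot: [179.9, -0.0, 96.7]
ft_force: [-6.9, -0.7, 13.9]
opening: 0.0005
```

servo_tool(moves=[[[0, 0, -1.5], 0, 255], [[0, 0, -1.0], 0, 100], [[0, 0, 0], 0, 100], [[0, 0, 0], 0, 100], [[0, 0, 0], 0, 100], [[0, 0, 0], 0, 100], [[0, 0, 0], 0, 100]])

```text
time: 7.15
tcp_pos: [0.5437, 0.1386, 0.0822]
eef_rot: [-179.9, -0.0, 96.7]
ft_force: [0.3, 0.5, 0.3]
opening: 0.0451
```

servo_tool(moves=[[[0.2, 0, 0.8], 0, 100], [[0, 0, 0.8], 0, 100], [[0, 0, 0.5], 0, 100], [[0, 0, 0.3], 0, 100], [[0, 0, 0.2], 0, 100], [[0, 0, 0], 0, 100]])

```text
time: 7.75
tcp_pos: [0.5437, 0.1406, 0.0565]
eef_rot: [-180.0, -0.0, 96.7]
ft_force: [0.3, -0.5, -0.1]
opening: 0.0572
```

servo_tool(moves=[[[0, 0, 0], 0, 255], [[0, 0, 0], 0, 255], [[0, 0, 0], 0, 255], [[0, 0, 0], 0, 255], [[0, 0, 0], 0, 255], [[0, 0, 0], 0, 255], [[0, 0, 0], 0, 255]])

```text
time: 8.45
tcp_pos: [0.5453, 0.1408, 0.0572]
eef_rot: [179.8, -0.0, 96.7]
ft_force: [6.1, 1.6, -2.5]
opening: 0.0292
```

servo_tool(moves=[[[0.4, 0.1, 0], 0, 255], [[0.8, 0.1, 0], 0, 255], [[1.2, 0, 0], 0, 255], [[1.2, 0, 0], 0, 255], [[1.2, 0, 0], 0, 255], [[1.2, 0, 0], 0, 255]])

```text
time: 9.05
tcp_pos: [0.5377, 0.2017, 0.0571]
eef_rot: [-179.9, -0.0, 96.7]
ft_force: [-2.8, -4.0, 5.8]
opening: 0.029
```

```bash
python3 - <<'E'
from h import *
O=np.array([.5496,.096]);u=np.array([.1164,-.9932])
o=env.observe();print(o["tcp_pos"],o["ft_force"],o["opening"],(o["tcp_pos"][:2]-O)@u)
w=optics.get_calibration("wrist")
im=optics.read_camera("wrist");cv2.imwrite("pics/w5.png",im)
E
```

```text
[0.53765143 0.20171104 0.05713484] [-2.79668508 -3.98604884  5.79678547] 0.02898380671652959 -0.10638302009583282
```

View pics/w5.png

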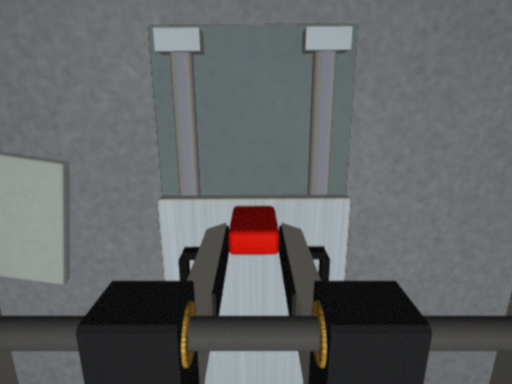

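servo_tool(moves=[[[1.2, 0, 0], 0, 255], [[1.2, 0, 0], 0, 255], [[1.2, 0, 0], 0, 255], [[1.2, 0, 0], 0, 255], [[1.2, 0, 0], 0, 255], [[1.2, 0, 0], 0, 255], [[1.1, 0, 0], 0, 255], [[0.6, 0, 0], 0, 255], [[0.3, 0, 0], 0, 255], [[0, 0, 0], 0, 255], [[0, 0, 0], 0, 255]])

```text
time: 10.2
tcp_pos: [0.5262, 0.294, 0.0572]
eef_rot: [-179.8, -0.2, 96.7]
ft_force: [-6.4, 0.2, 5.4]
opening: 0.0292
```

```bash
python3 - <<'E'
from h import *
O=np.array([.5496,.096]);u=np.array([.1164,-.9932])
o=env.observe();print(o["tcp_pos"],o["ft_force"],o["opening"],(o["tcp_pos"][:2]-O)@u)
w=optics.get_calibration("wrist")
im=optics.read_camera("wrist");cv2.imwrite("pics/w6.png",im)
im=optics.read_camera("top");cv2.imwrite("pics/t6.png",cv2.resize(im[140:230,150:300],None,fx=5,fy=5,interpolation=cv2.INTER_CUBIC))
E
```

```text
[0.5261754  0.29398546 0.0571662 ] [-6.43220716  0.17081341  5.38007298] 0.029192975126381426 -0.19936577807996203
```

View pics/w6.png

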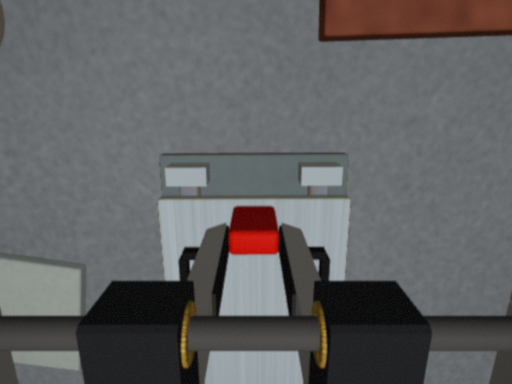

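View pics/t6.png

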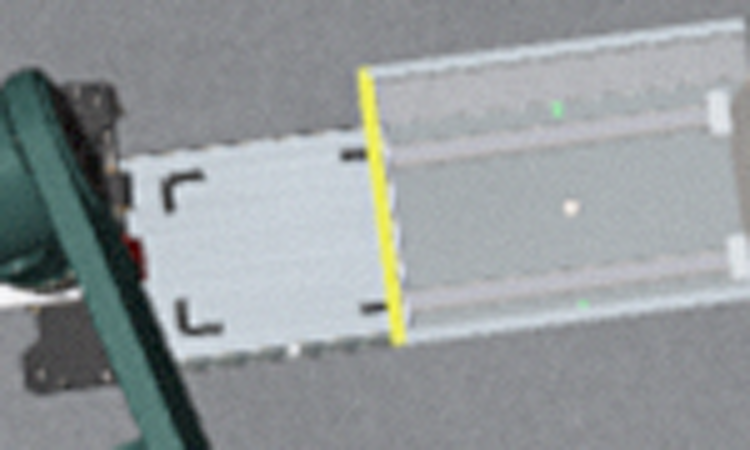

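servo_tool(moves=[[[0, 0, 0], 0, 60], [[0, 0, 0], 0, 0], [[0, 0, 0], 0, 0], [[0, 0, 0], 0, 0], [[0, 0, -2], 0, 0], [[0, 0, -3], 0, 0], [[0, 0, -4], 0, 0], [[0, 0, -4], 0, 0], [[0, 0, -2.3], 0, 0], [[0, 0, 0], 0, 0], [[0, 0, 0], 0, 0]])

```text
time: 11.4
tcp_pos: [0.5283, 0.2918, 0.2092]
eef_rot: [-180.0, -0.0, 96.7]
ft_force: [0.4, -0.1, -0.7]
opening: 0.094
```

```bash
python3 - <<'E'
from h import *
O=np.array([.5496,.096]);u=np.array([.1164,-.9932])
o=env.observe();print(o["tcp_pos"],o["opening"])
w=optics.get_calibration("wrist")
im=optics.read_camera("wrist");cv2.imwrite("pics/w7.png",im)
E
```

```text
[0.52827501 0.29182409 0.2092159 ] 0.09402408886873106
```

View pics/w7.png

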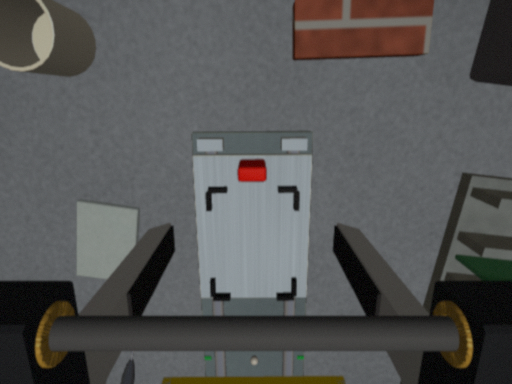

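```bash
python3 - <<'E'
from h import *
O=np.array([.5496,.096]);u=np.array([.1164,-.9932]);n=np.array([.9932,.1164])
w=optics.get_calibration("wrist")
im=cv2.imread("pics/w7.png");cv2.imwrite("pics/w7c.png",cv2.resize(im[120:380,180:330],None,fx=3.5,fy=2.3,interpolation=cv2.INTER_CUBIC))
g=cv2.cvtColor(im,cv2.COLOR_BGR2GRAY)[160:310,190:310];m=(g<45).astype(np.uint8)
cs,_=cv2.findContours(m,cv2.RETR_EXTERNAL,cv2.CHAIN_APPROX_NONE)
P=[]
for k in cs:
    if cv2.contourArea(k)>15:
        x,y,ww,hh=cv2.boundingRect(k);x+=190;y+=160
        print("lug",x,y,ww,hh)
        cx=x if x<250 else x+ww; cy=y if y<240 else y+hh
        p=onz(w,cx-.5,cy-.5,.052);P.append(p[:2]);print(np.round(p,4),np.round([(p[:2]-O)@u,(p[:2]-O)@n],4))
P=np.array(P);print("mean",P.mean(0),(P.mean(0)-O)@u,(P.mean(0)-O)@n)
for px,z in (((208,356),.012),((300,356),.012),((252,155),.042),((255,361),.012)):
    p=onz(w,*px,z);print(px,np.round(p,4),np.round([(p[:2]-O)@u,(p[:2]-O)@n],4))
for b in blobs(im,(50,100,60),(75,255,255),5): print(b)
E
```

```text
lug 211 279 19 22
[0.4918 0.1168 0.052 ] [-0.0274 -0.0549]
lug 277 278 19 23
[0.5996 0.1295 0.052 ] [-0.0275  0.0536]
lug 279 187 20 23
[0.5804 0.2791 0.052 ] [-0.1783  0.0519]
lug 207 187 20 23
[0.4753 0.2668 0.052 ] [-0.1783 -0.0539]
lug 240 160 25 8
[0.5097 0.3025 0.052 ] [-0.2097 -0.0155]
mean [0.53137767 0.21895497] -0.12423995610062984 -0.0037864555909538087
(208, 356) [ 0.4928 -0.0069  0.012 ] [ 0.0956 -0.0684]
(300, 356) [0.6296 0.0093 0.012 ] [0.0954 0.0693]
(252, 155) [0.5232 0.3075 0.042 ] [-0.2131 -0.0016]
(255, 361) [ 0.5638 -0.0077  0.012 ] [0.1047 0.002 ]
(17, (300.0, 357.4), ((300.0, 357.5), (3.0, 6.0), 90.0))
(16, (207.7, 357.5), ((208.0, 357.5), (3.0, 6.0), 90.0))
```

View pics/w7c.png

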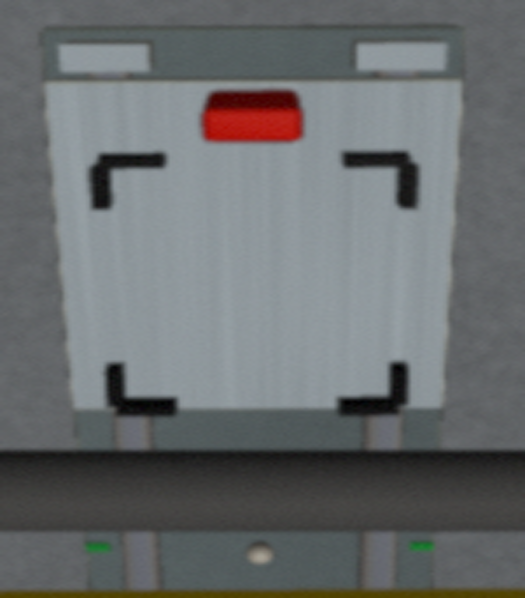

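servo_tool(moves=[[[-2, -0.3, 0], 0, 0], [[-4, -0.7, 0], 0, 0], [[-4, -0.7, 0], 0, 0], [[-4, -0.7, 0], 0, 0], [[-4, -0.7, 0], 0, 0], [[-4, -0.7, 0], 0, 0], [[-4, -0.7, 0], 0, 0], [[-4, -0.7, 0], 0, 0], [[-4, -0.7, 0], 0, 0], [[-4, -0.7, 0], 0, 0], [[-4, -0.7, 0], 0, 0], [[-4, -0.7, 0], 0, 0], [[-4, -0.7, 0], 0, 0], [[-4, -0.6, 0], 0, 0], [[-4, -0.6, 0], 0, 0], [[-4, -0.6, 0], 0, 0], [[-1.3, 0, 0], 0, 0], [[0, 0, 0], 0, 0]])

```text
time: 13.25
tcp_pos: [0.4963, -0.3499, 0.2063]
eef_rot: [-179.8, -0.2, 96.5]
ft_force: [0.8, -0.4, -0.0]
opening: 0.0941
```

servo_tool(moves=[[[0, 0, 0], 8.2, 0], [[0, 0, 0], 8.2, 0], [[0, 0, 0], 8.2, 0], [[0, 0, 0], 8.2, 0], [[0, 0, 0], 8.1, 0], [[0, 0, 0], 0, 0], [[0, 0, 0], 0, 0]])

```text
time: 13.95
tcp_pos: [0.4976, -0.3474, 0.2094]
eef_rot: [-179.9, -0.0, 56.0]
ft_force: [0.3, 0.0, -0.4]
opening: 0.094
```

```bash
python3 - <<'E'
from h import *
o=env.observe();print(o["tcp_pos"],o["eef_rot"],o["joint_pos"])
w=optics.get_calibration("wrist")
im=optics.read_camera("wrist");cv2.imwrite("pics/w8.png",im)
print(proj(w,(.4977,-.3495,.084)))
E
```

```text
[ 0.4976017  -0.34743865  0.20938018] [-1.79936096e+02 -3.69523706e-02  5.60343474e+01] [-4.02937674e+01  1.21938608e+01  6.65107497e+01  3.02770232e-02
  1.01362976e+02 -6.32218757e+00]
(np.float64(255.27529817019084), np.float64(178.52439247825038))
```

View pics/w8.png

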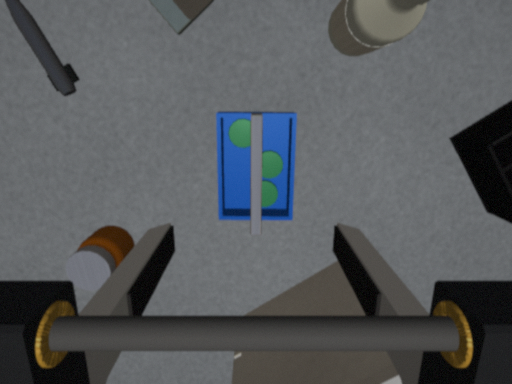

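```bash
python3 - <<'E'
from h import *
w=optics.get_calibration("wrist");o=env.observe();t=o["tcp_pos"]
y=np.radians(56.0);tx=np.array([np.cos(y),np.sin(y)]);ty=np.array([np.sin(y),-np.cos(y)])
def rel(p): return np.round([(p[:2]-t[:2])@tx,(p[:2]-t[:2])@ty],4)
a=onz(w,255.5,112.5,.084);b=onz(w,255.7,235,.084);m=(a+b)/2
print(a,b,np.linalg.norm(a-b),m,rel(m),np.degrees(np.arctan2(*(a-b)[1::-1])))
for p in((218,111),(296,111),(293,220),(219,220)): q=onz(w,*p,.035);print(np.round(q,4),rel(q))
print("bottle",rel(onz(w,400,0,.17)),"bottle base",rel(onz(w,360,40,.0)),"jar top",rel(onz(w,90,268,.075)))
E
```

```text
[ 0.53547956 -0.29420269  0.084     ] [ 0.46233645 -0.40321737  0.084     ] 0.13127877475195088 [ 0.498908   -0.34871003  0.084     ] [-0.      0.0016] 56.140469438564445
[ 0.5002 -0.2709  0.035 ] [ 0.0652 -0.0408]
[ 0.5736 -0.3205  0.035 ] [0.0651 0.0477]
[ 0.5004 -0.4304  0.035 ] [-0.0669  0.0486]
[ 0.4241 -0.3788  0.035 ] [-0.0668 -0.0436]
bottle [0.1431 0.0984] bottle base [0.1446 0.1243] jar top [-0.1109 -0.1911]
```

servo_tool(moves=[[[0, 0.1, 1.5], 0, 0], [[0, 0.1, 3], 0, 0], [[0, 0, 3], 0, 0], [[0, 0, 3], 0, 0], [[0, 0, 2.5], 0, 0], [[0, 0, 2], 0, 0], [[0, 0, 1], 0, 0], [[0, 0, 1], 0, 0], [[0, 0, 0], 0, 0]])

```text
time: 14.9
tcp_pos: [0.4984, -0.3496, 0.0383]
eef_rot: [-179.9, -0.0, 55.8]
ft_force: [0.1, -0.4, -0.4]
opening: 0.094
```

```bash
python3 - <<'E'
from h import *
o=env.observe();print(o["tcp_pos"],o["eef_rot"],o["ft_force"])
im=optics.read_camera("wrist");cv2.imwrite("pics/w9.png",im)
im=optics.read_camera("scene");cv2.imwrite("pics/s9.png",cv2.resize(im[80:200,130:260],None,fx=5,fy=5,interpolation=cv2.INTER_CUBIC))
E
```

```text
[ 0.4983928  -0.34957664  0.03831962] [-1.79857848e+02 -1.99575005e-02  5.57881013e+01] [ 0.13196782 -0.42954511 -0.3881183 ]
```

View pics/w9.png

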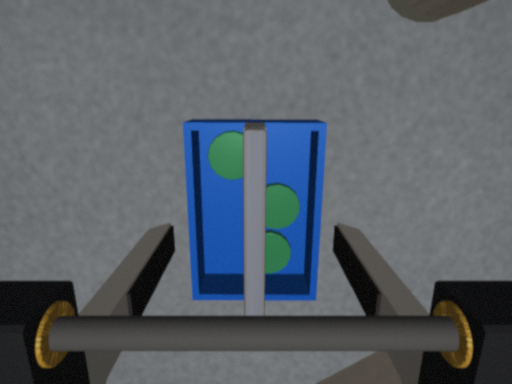

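View pics/s9.png

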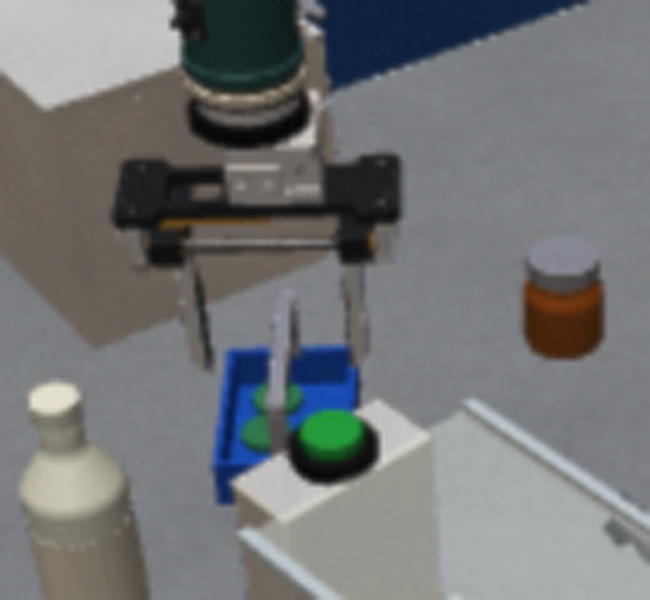

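servo_tool(moves=[[[0, 0, 0.6], 0, 0], [[0, 0, 0.4], 0, 0], [[0, 0, 0], 0, 255], [[0, 0, 0], 0, 255], [[0, 0, 0], 0, 255], [[0, 0, 0], 0, 255], [[0, 0, 0], 0, 255], [[0, 0, 0], 0, 255], [[0, 0, 0], 0, 255], [[0, 0, 0], 0, 255], [[0, 0, 0], 0, 255], [[0, 0, 0], 0, 255]])

```text
time: 16.2
tcp_pos: [0.4991, -0.3502, 0.0298]
eef_rot: [-180.0, -0.0, 55.8]
ft_force: [-0.2, 0.4, 0.0]
opening: 0.0174
```

servo_tool(moves=[[[0, 0, 0], 0, 255], [[0, 0, 0], 0, 255], [[0, 0, 0], 0, 255]])

```text
time: 16.5
tcp_pos: [0.4987, -0.3499, 0.0297]
eef_rot: [-179.9, -0.0, 55.8]
ft_force: [-2.1, 0.5, -0.7]
opening: 0.0115
```

servo_tool(moves=[[[0, 0, -0.3], 0, 255], [[0, 0, -0.7], 0, 255], [[0, 0, -1], 0, 255], [[0, 0, -1.5], 0, 255], [[0, 0, -1.5], 0, 255], [[0, 0, 0], 0, 255]])

```text
time: 17.1
tcp_pos: [0.5013, -0.3519, 0.0845]
eef_rot: [179.5, 0.0, 55.8]
ft_force: [0.6, -0.1, -4.6]
opening: 0.0118
```

```bash
python3 - <<'E'
from h import *
o=env.observe();print(o["tcp_pos"],o["eef_rot"],o["ft_force"],o["torque"],o["opening"])
im=optics.read_camera("wrist");cv2.imwrite("pics/w10.png",im)
im=optics.read_camera("scene");cv2.imwrite("pics/s10.png",cv2.resize(im[80:200,130:260],None,fx=5,fy=5,interpolation=cv2.INTER_CUBIC))
E
```

```text
[ 0.50126239 -0.35194069  0.08447742] [1.79538630e+02 4.16341134e-02 5.57717061e+01] [ 0.56405101 -0.111064   -4.6026947 ] [-0.07721517  0.0959444  -0.02773253] 0.0117610078550939
```

View pics/w10.png

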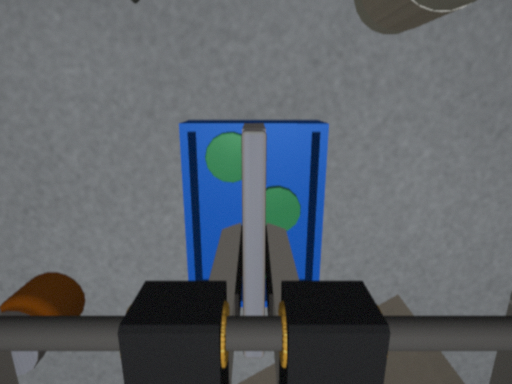

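View pics/s10.png

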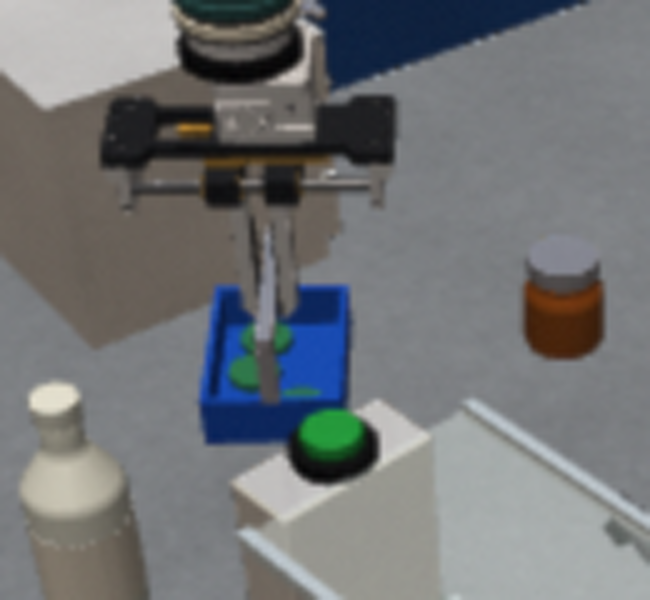

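servo_tool(moves=[[[0, 0, -1], -2, 255], [[0, 0, -1.8], -4, 255], [[0, 0, -2], -5, 255], [[0, 0, -2], -5, 255], [[0, 0, -2], -5, 255], [[0, 0, -2], -5, 255], [[0, 0, -2], -5, 255], [[0, 0, -2], -5, 255], [[0, 0, -1.5], -3, 255], [[0, 0, -0.7], -1.9, 255], [[0, 0, 0], 0, 255], [[0, 0, 0], 0, 255]])

```text
time: 18.4
tcp_pos: [0.4988, -0.35, 0.2487]
eef_rot: [-179.9, -0.1, 96.6]
ft_force: [0.9, 0.5, -5.4]
opening: 0.0115
```

servo_tool(moves=[[[0.8, 0.15, 0], 0, 255], [[1.6, 0.3, 0], 0, 255], [[2.4, 0.45, 0], 0, 255], [[3.2, 0.6, 0], 0, 255], [[3.5, 0.66, 0], 0, 255], [[3.5, 0.66, 0], 0, 255], [[3.5, 0.66, 0], 0, 255], [[3.5, 0.66, 0], 0, 255], [[3.5, 0.66, 0], 0, 255], [[3.5, 0.66, 0], 0, 255], [[3.5, 0.66, 0], 0, 255], [[3.5, 0.66, 0], 0, 255], [[3.5, 0.66, 0], 0, 255], [[3.5, 0.66, 0], 0, 255], [[3.5, 0.66, 0], 0, 255], [[3.0, 0.56, 0], 0, 255], [[2.2, 0.41, 0], 0, 255], [[1.4, 0.26, 0], 0, 255], [[0.7, 0.13, 0], 0, 255], [[0, 0, 0], 0, 255]])

```text
time: 20.4
tcp_pos: [0.5366, 0.1965, 0.2497]
eef_rot: [-180.0, 0.0, 96.7]
ft_force: [-0.8, -1.1, -4.9]
opening: 0.0114
```

servo_tool(moves=[[[0, 0, 0], 0, 255], [[0, 0, 0], 0, 255]])

```text
time: 20.6
tcp_pos: [0.5372, 0.1949, 0.25]
eef_rot: [180.0, 0.0, 96.6]
ft_force: [1.2, -0.1, -4.0]
opening: 0.0113
```

servo_tool(moves=[[[0, 0, 1], 0, 255], [[0, 0, 2], 0, 255], [[0, 0, 2], 0, 255], [[0, 0, 2.5], 0, 255], [[0, 0, 2.5], 0, 255], [[0, 0, 2], 0, 255], [[0, 0, 1.2], 0, 255], [[0, 0, 0.6], 0, 255], [[0, 0, 0], 0, 255], [[0, 0, 0], 0, 255]])

```text
time: 21.6
tcp_pos: [0.5379, 0.196, 0.113]
eef_rot: [179.9, -0.0, 96.7]
ft_force: [-0.0, 0.0, -4.3]
opening: 0.0116
```

```bash
python3 - <<'E'
from h import *
o=env.observe();print(o["tcp_pos"],o["eef_rot"],o["ft_force"],o["torque"],o["opening"])
im=optics.read_camera("wrist");cv2.imwrite("pics/w11.png",im)
im=optics.read_camera("scene");cv2.imwrite("pics/s11.png",cv2.resize(im[150:310,190:350],None,fx=4.5,fy=3.7,interpolation=cv2.INTER_CUBIC))
E
```

```text
[0.53787161 0.1960049  0.11304588] [ 1.79881278e+02 -1.95382465e-02  9.66570037e+01] [-0.04523794  0.02931967 -4.31013323] [-0.07252122  0.06135811  0.09946565] 0.011584737300261055
```

View pics/w11.png

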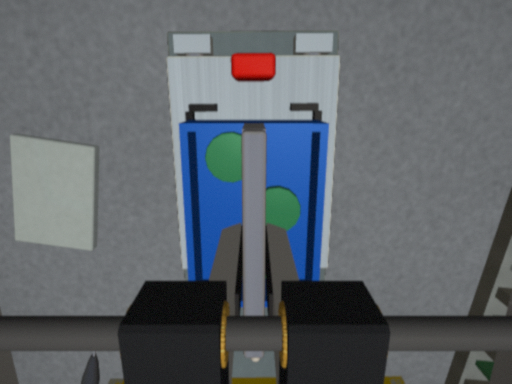

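View pics/s11.png

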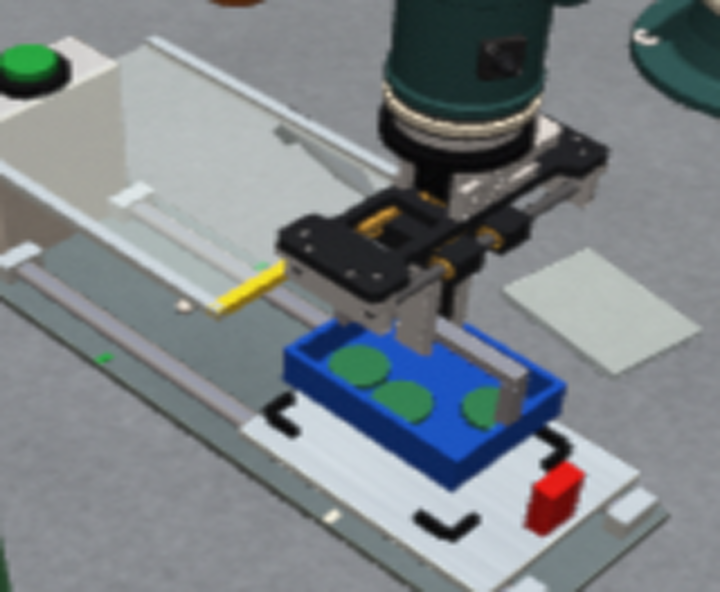

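```bash
python3 - <<'E'
from h import *
O=np.array([.5496,.096]);u=np.array([.1164,-.9932]);n=np.array([.9932,.1164])
w=optics.get_calibration("wrist")
for nm,px,z in(("tray L",(180.5,121.5),.118),("tray R",(328.5,121.5),.118),("lugL rear-outer",(187,103.5),.052),("lugR",(322.5,102.5),.052),("deck rear L",(168,56),.042),("deckR",(339,56),.042),("bar end rear",(254,124),.167),("deck side L low",(184,270),.042),("deck side R low",(330,270),.042)):
    p=onz(w,*px,z);print(nm,np.round(p,4),np.round([(p[:2]-O)@u,(p[:2]-O)@n],4))
E
```

```text
tray L [0.4859 0.2567 0.118 ] [-0.1671 -0.0446]
tray R [0.5756 0.2671 0.118 ] [-0.1669  0.0458]
lugL rear-outer [0.4767 0.2652 0.052 ] [-0.1765 -0.0527]
lugR [0.5837 0.2784 0.052 ] [-0.1772  0.0551]
deck rear L [0.4576 0.2995 0.042 ] [-0.2128 -0.0676]
deckR [0.5926 0.3152 0.042 ] [-0.2127  0.0683]
bar end rear [0.5299 0.2641 0.167 ] [-0.1693  0.    ]
deck side L low [0.4812 0.1112 0.042 ] [-0.023  -0.0661]
deck side R low [0.6195 0.127  0.042 ] [-0.0226  0.0731]
```

servo_tool(moves=[[[-0.1, 0, 0.6], 0, 255], [[0, 0, 1], 0, 255], [[0, 0, 0.8], 0, 255], [[0, 0, 0.5], 0, 255], [[0, 0, 0.4], 0, 255], [[0, 0, 0.3], 0, 255], [[0, 0, 0.2], 0, 255], [[0, 0, 0], 0, 255]])

```text
time: 22.5
tcp_pos: [0.5372, 0.1949, 0.0737]
eef_rot: [-180.0, -0.0, 96.7]
ft_force: [0.8, -0.0, -4.3]
opening: 0.0118
```

servo_tool(moves=[[[0, 0, 0.1], 0, 255], [[0, 0, 0.1], 0, 255], [[0, 0, 0], 0, 255]])

```text
time: 22.8
tcp_pos: [0.5372, 0.1949, 0.0719]
eef_rot: [180.0, -0.0, 96.7]
ft_force: [1.3, -0.5, -5.0]
opening: 0.0115
```

servo_tool(moves=[[[0, 0, 0.1], 0, 255], [[0, 0, 0.1], 0, 255], [[0, 0, 0], 0, 255]])

```text
time: 23.1
tcp_pos: [0.5374, 0.195, 0.0717]
eef_rot: [179.9, -0.0, 96.7]
ft_force: [-4.8, -0.7, 4.6]
opening: 0.0117
```

servo_tool(moves=[[[0, 0, -0.1], 0, 160], [[0, 0, 0], 0, 120], [[0, 0, 0], 0, 120], [[0, 0, 0], 0, 120], [[0, 0, 0], 0, 120], [[0, 0, -1], 0, 120], [[0, 0, -2.5], 0, 160], [[0, 0, -4], 0, 255], [[0, 0, -4], 0, 255], [[0, 0, -4], 0, 255], [[0, 0, -4], 0, 255], [[0, 0, -2], 0, 255], [[0, 0, 0], 0, 255]])

```text
time: 24.4
tcp_pos: [0.5388, 0.1954, 0.2913]
eef_rot: [179.4, -0.1, 96.7]
ft_force: [-0.3, 0.3, 0.3]
opening: 0.0006
```

```bash
python3 - <<'E'
from h import *
o=env.observe();print(o["tcp_pos"],o["eef_rot"],o["ft_force"],o["opening"],o["joint_pos"])
im=optics.read_camera("wrist");cv2.imwrite("pics/w12.png",im)
E
```

```text
[0.53880003 0.19538332 0.29133909] [ 1.79447638e+02 -8.06144789e-02  9.66744562e+01] [-0.28423451  0.27088166  0.28766382] 0.0005630228770773169 [1.42598073e+01 7.98347463e+00 6.21309619e+01 7.41062619e-03
 1.09327393e+02 7.58822646e+00]
```

View pics/w12.png

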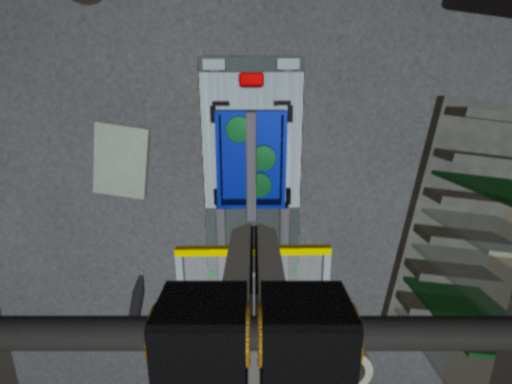

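servo_tool(moves=[[[-1.8, -1.2, 0], 0, 255], [[-3.6, -2.5, 0], 0, 255], [[-3.6, -2.5, 0], 0, 255], [[-3.6, -2.5, 0], 0, 255], [[-3.6, -2.5, 0], 0, 255], [[-3.6, -2.5, 0], 0, 255], [[-3.6, -2.5, 0], 0, 255], [[-3.6, -2.5, 0], 0, 255], [[-3.6, -2.5, 0], 0, 255], [[-3.6, -2.5, 0], 0, 255], [[-3.6, -2.5, 0], 0, 255], [[-3.6, -2.5, 0], 0, 255], [[-3.6, -2.5, 0], 0, 255], [[-3.6, -2.5, 0], 0, 255], [[-3.5, -2.4, 0], 0, 255], [[-3.5, -2.4, 0], 0, 255], [[-3.5, -2.4, 0], 0, 255], [[-3.5, -2.4, 0], 0, 255], [[-3.5, -2.4, 0], 0, 255], [[-3.5, -2.4, 0], 0, 255]])

```text
time: 26.45
tcp_pos: [0.1391, -0.5527, 0.283]
eef_rot: [180.0, -0.3, 96.7]
ft_force: [0.0, 0.4, 0.6]
opening: 0.0006
```

```bash
python3 - <<'E'
from h import *
o=env.observe();print(o["tcp_pos"],o["eef_rot"],o["joint_pos"])
E
```

```text
[ 0.13909384 -0.55273926  0.28298433] [179.99529054  -0.26187404  96.65173941] [-8.15827384e+01  8.12791292e+00  6.29151276e+01  1.35293429e-02
  1.09218564e+02 -8.82300428e+01]
```

servo_tool(moves=[[[-4.5, 0, 0], 0, 255], [[-4.5, 0, 0], 0, 255], [[-4.5, 0, 0], 0, 255], [[-4.5, 0, 0], 0, 255], [[-4.5, 0, 0], 0, 255], [[-4, 0, 0], 0, 255]])

```text
time: 27.05
tcp_pos: [0.1645, -0.7853, 0.2479]
eef_rot: [179.9, 0.1, 96.7]
ft_force: [-0.1, -0.1, -2.8]
opening: 0.0004
```

```bash
python3 - <<'E'
from h import *
o=env.observe();print(o["tcp_pos"],o["eef_rot"],o["joint_pos"])
E
```

```text
[ 0.16453285 -0.78530362  0.24790948] [1.79868077e+02 1.38609070e-01 9.66535250e+01] [-82.27357542  44.33078399  16.53579383   0.14782974 118.99228636
 -88.85544881]
```

servo_tool(moves=[[[-4.5, 0, -2], 0, 255], [[-4.5, 0, -2], 0, 255], [[-4.5, 0, -2], 0, 255]])

```text
time: 27.35
tcp_pos: [0.161, -0.823, 0.2673]
eef_rot: [179.4, 6.9, 96.6]
ft_force: [-0.6, 0.4, 0.6]
opening: 0.0001
```

```bash
python3 - <<'E'
from h import *
o=env.observe();print(o["tcp_pos"],o["eef_rot"],o["joint_pos"])
E
```

```text
[ 0.16097278 -0.82297031  0.2672508 ] [179.38264186   6.90968789  96.62686215] [-83.06746777  43.46095015  16.00459871   0.63366604 113.62030449
 -89.44263241]
```

servo_tool(moves=[[[-4, 0, -3], 0, 255], [[-4, 0, -3], 0, 255], [[-4, 0, -3], 0, 255], [[-4, 0, -3], 0, 255]])

```text
time: 27.75
tcp_pos: [0.1528, -0.8398, 0.3344]
eef_rot: [178.8, 15.0, 96.5]
ft_force: [0.4, -0.1, -0.3]
opening: 0.0003
```

```bash
python3 - <<'E'
from h import *
o=env.observe();print(o["tcp_pos"],o["eef_rot"],o["joint_pos"])
E
```

```text
[ 0.15280585 -0.8397906   0.33435376] [178.83774852  14.96733021  96.50970529] [-84.07775397  39.41195336  15.72336172   1.39740541 109.90416445
 -90.09185014]
```

servo_tool(moves=[[[-4, 0, -3], 0, 255], [[-4, 0, -3], 0, 255], [[-4, 0, -3], 0, 255], [[-4, 0, -3], 0, 255], [[-4, 0, -3], 0, 255], [[-4, 0, -3], 0, 255]])

```text
time: 28.35
tcp_pos: [0.1395, -0.844, 0.4428]
eef_rot: [178.1, 26.1, 96.2]
ft_force: [-0.1, 0.3, 0.2]
opening: 0.0008
```

```bash
python3 - <<'E'
from h import *
o=env.observe();print(o["tcp_pos"],o["eef_rot"],o["joint_pos"])
E
```

```text
[ 0.13948192 -0.84401517  0.44281933] [178.10351221  26.12069389  96.18618898] [-85.61007279  32.84206361  15.74397715   2.78579024 105.34053105
 -90.87699456]
```

servo_tool(moves=[[[-4.5, 0, -2], 0, 255], [[-4.5, 0, -2], 0, 255], [[-4.5, 0, -2], 0, 255], [[-4.5, 0, -2], 0, 255], [[-4.5, 0, -2], 0, 255], [[-4.5, 0, -2], 0, 255]])

```text
time: 28.95
tcp_pos: [0.1304, -0.8648, 0.5301]
eef_rot: [177.3, 37.7, 95.6]
ft_force: [-0.4, -0.1, -0.2]
opening: -0.0
```

servo_tool(moves=[[[2, 0, 0], 0, 255], [[3, 0, 0], 0, 255]])

```text
time: 29.15
tcp_pos: [0.1263, -0.8258, 0.5004]
eef_rot: [177.3, 37.8, 95.6]
ft_force: [0.6, -1.3, 0.7]
opening: 0.0003
```

```bash
python3 - <<'E'
from h import *
o=env.observe();print(o["tcp_pos"],o["eef_rot"],o["joint_pos"])
E
```

```text
[ 0.12633723 -0.82580306  0.50043739] [177.34572415  37.83922781  95.63084327] [-87.1928021   18.0961451   34.72506649   4.38416427  89.47838243
 -92.27612886]
```

```bash
cat >> h.py <<'E'
from scipy.spatial.transform import Rotation as Ro
O=np.array([.5496,.096]);u=np.array([.1164,-.9932]);n=np.array([.9932,.1164])
def Rm(o): r=o["eef_rot"];return Ro.from_euler("xyz",r,degrees=True).as_matrix()
def sl(p): p=np.asarray(p);return np.array([(p[:2]-O)@u,(p[:2]-O)@n,p[2]])
def wd(x,y,z): return np.array([*(O+x*u+y*n),z])
E
python3 - <<'E'
from h import *
o=env.observe();R=Rm(o);print(R.round(3))
B=np.array([[*u,0],[*n,0],[0,0,1]])
print("slide frame axes",(B@R).round(3))
z=R[:,2];x=R[:,0]
F_off=-.008*x-.030*z  # real front tip corner rel to reported TCP
F=wd(-.235,0,.070);tcp=F-F_off
print("pre tcp",tcp,sl(tcp))
for t in (np.array([*tcp[:2],.34]),tcp):
    d=t-o["tcp_pos"];print(t,(R.T@d*100).round(2))
print("drop in tool axes per cm down",R.T@np.array([0,0,-1]), "fwd u",R.T@np.array([*u,0]),"n",R.T@np.array([*n,0]))
E
```

```text
[[-0.077  0.991  0.106]
 [ 0.786  0.126 -0.605]
 [-0.613  0.037 -0.789]]
slide frame axes [[-0.79  -0.01   0.614]
 [ 0.015  0.999  0.035]
 [-0.613  0.037 -0.789]]
pre tcp [0.52481246 0.31753072 0.04142578] [-0.22290959  0.00116719  0.04142578]
[0.52481246 0.31753072 0.34      ] [ 96.61  53.35 -52.32]
[0.52481246 0.31753072 0.04142578] [114.93  52.26 -28.76]
drop in tool axes per cm down [ 0.61344789 -0.03657207  0.78888793] fwd u [-0.78959979 -0.01003628  0.61353617] n [0.01452079 0.99927822 0.03503403]
```

servo_tool(moves=[[[1.7, 0.9, -0.9], 0, 255], [[3.4, 1.9, -1.8], 0, 255], [[3.4, 1.9, -1.8], 0, 255], [[3.4, 1.9, -1.8], 0, 255], [[3.4, 1.9, -1.8], 0, 255], [[3.4, 1.9, -1.8], 0, 255], [[3.4, 1.9, -1.8], 0, 255], [[3.4, 1.9, -1.8], 0, 255], [[3.4, 1.9, -1.8], 0, 255], [[3.4, 1.9, -1.8], 0, 255], [[3.4, 1.9, -1.8], 0, 255], [[3.4, 1.9, -1.8], 0, 255], [[3.4, 1.9, -1.8], 0, 255], [[3.4, 1.9, -1.8], 0, 255]])

```text
time: 30.55
tcp_pos: [0.3187, -0.2828, 0.4219]
eef_rot: [177.1, 37.7, 95.5]
ft_force: [0.6, 0.8, 0.2]
opening: 0.0006
```

```bash
cat > q.py <<'E'
from h import *
import sys
o=env.observe();R=Rm(o);print("t",o["time"],o["tcp_pos"].round(4),o["eef_rot"].round(2),o["joint_pos"].round(1),o["ft_force"].round(1))
x=R[:,0];z=R[:,2]
print("slide tcp",sl(o["tcp_pos"]).round(4),"front tip",sl(o["tcp_pos"]-.008*x-.030*z).round(4))
E
python3 q.py; python3 - <<'E'
from h import *
o=env.observe();R=Rm(o);print((R.T@(np.array([.5248,.3175,.34])-o["tcp_pos"])*100).round(2))
E
```

```text
t 30.55 [ 0.3187 -0.2828  0.4219] [177.08  37.66  95.49] [-22.4 -27.   86.1 -31.3  97.1 -39.6] [0.6 0.8 0.2]
slide tcp [ 0.3494 -0.2734  0.4219] front tip [ 0.3374 -0.2747  0.4505]
[ 50.75  27.69 -27.45]
```

servo_tool(moves=[[[3.4, 1.9, -1.8], 0, 255], [[3.4, 1.9, -1.8], 0, 255], [[3.4, 1.9, -1.8], 0, 255], [[3.4, 1.9, -1.8], 0, 255], [[3.4, 1.9, -1.8], 0, 255], [[3.4, 1.9, -1.8], 0, 255], [[3.4, 1.9, -1.8], 0, 255], [[3.4, 1.9, -1.8], 0, 255], [[3.4, 1.9, -1.8], 0, 255], [[3.4, 1.9, -1.8], 0, 255], [[3.4, 1.9, -1.8], 0, 255], [[3.4, 1.9, -1.8], 0, 255], [[3.4, 1.9, -1.8], 0, 255], [[2.5, 1.2, -1.4], 0, 255], [[0, 0, 0], 0, 255], [[0, 0, 0], 0, 255]])

```text
time: 32.15
tcp_pos: [0.5131, 0.2662, 0.3417]
eef_rot: [177.4, 37.6, 95.7]
ft_force: [0.1, -0.5, 0.4]
opening: 0.0006
```

```bash
python3 q.py; python3 - <<'E'
from h import *
o=env.observe();R=Rm(o);print((R.T@(np.array([.5248,.3175,.0414])-o["tcp_pos"])*100).round(2))
w=optics.get_calibration("wrist");x=R[:,0];z=R[:,2]
tip=o["tcp_pos"]-.03*z
print("tip px",proj(w,tip),"tcp px",proj(w,o["tcp_pos"]))
cv2.imwrite("pics/w13.png",optics.read_camera("wrist"))
im=optics.read_camera("scene");cv2.imwrite("pics/s13.png",im)
E
```

```text
t 32.15 [0.5131 0.2662 0.3417] [177.37  37.57  95.71] [ 41.6  23.5  46.2 -39.5 125.1  15.9] [ 0.1 -0.5  0.4]
slide tcp [-0.1733 -0.0164  0.3417] front tip [-0.1852 -0.0176  0.3703]
[22.27  0.72 20.81]
tip px (np.float64(254.27437246545082), np.float64(238.80984711389448)) tcp px (np.float64(254.18038192065595), np.float64(220.54001888937793))
```

View pics/w13.png

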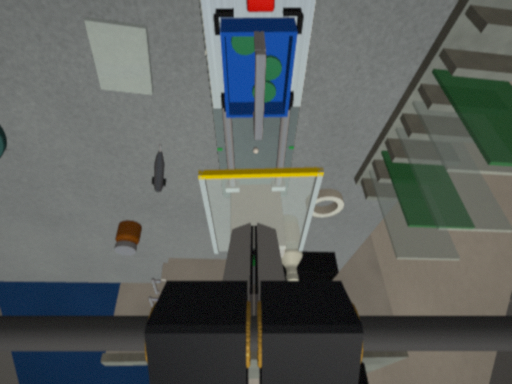

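View pics/s13.png

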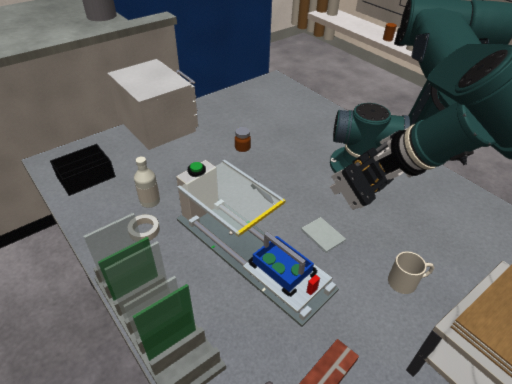

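```bash
python3 - <<'E'
from h import *
s=optics.get_calibration("scene");o=env.observe();R=Rm(o);z=R[:,2];x=R[:,0];y=R[:,1]
for nm,p in(("tip",o["tcp_pos"]-.03*z),("body front",o["tcp_pos"]-.127*z),("grip",wd(-.2,0,.092))): print(nm,p.round(3),proj(s,p))
im=cv2.imread("pics/s13.png");cv2.imwrite("pics/s13c.png",cv2.resize(im[120:320,230:430],None,fx=3,fy=3))
E
```

```text
tip [0.51  0.283 0.367] (np.float64(331.4102416699002), np.float64(189.16809442065338))
body front [0.499 0.341 0.444] (np.float64(365.77911468943614), np.float64(172.48514088904057))
grip [0.526 0.295 0.092] (np.float64(312.80691977825137), np.float64(278.4859016300996))
```

View pics/s13c.png

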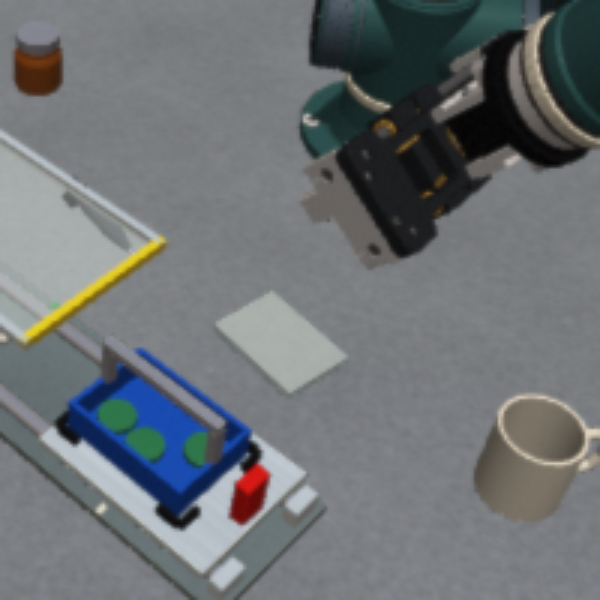

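servo_tool(moves=[[[1.6, 0.1, 1.5], 0, 255], [[3.2, 0.1, 3.0], 0, 255], [[3.2, 0.1, 3.0], 0, 255], [[3.2, 0.1, 3.0], 0, 255], [[3.2, 0.1, 3.0], 0, 255], [[3.2, 0.1, 3.0], 0, 255], [[1.6, 0.1, 1.5], 0, 255], [[1.5, 0, 1.4], 0, 255], [[1, 0, 0.9], 0, 255], [[0.5, 0, 0.4], 0, 255], [[0, 0, 0], 0, 255], [[0, 0, 0], 0, 255]])

```text
time: 33.45
tcp_pos: [0.5251, 0.318, 0.0448]
eef_rot: [177.2, 37.5, 95.5]
ft_force: [-0.5, -0.3, -0.2]
opening: 0.0004
```

```bash
python3 q.py; python3 - <<'E'
from h import *
cv2.imwrite("pics/w14.png",optics.read_camera("wrist"))
im=optics.read_camera("scene");cv2.imwrite("pics/s14.png",cv2.resize(im[200:360,240:440],None,fx=3.7,fy=3.7,interpolation=cv2.INTER_CUBIC))
E
```

```text
t 33.45 [0.5251 0.318  0.0448] [177.17  37.47  95.54] [ 44.   33.9  65.2 -31.2 102.1  36.7] [-0.5 -0.3 -0.2]
slide tcp [-0.2233  0.0015  0.0448] front tip [-0.2352  0.0003  0.0735]
```

View pics/w14.png

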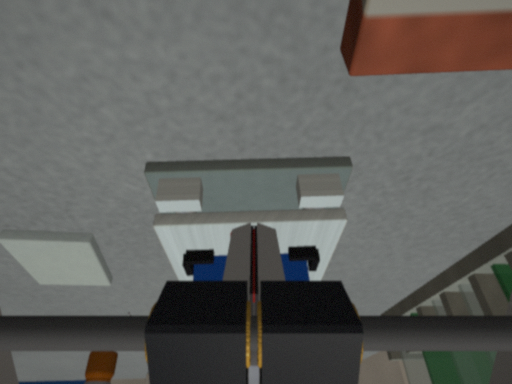

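View pics/s14.png

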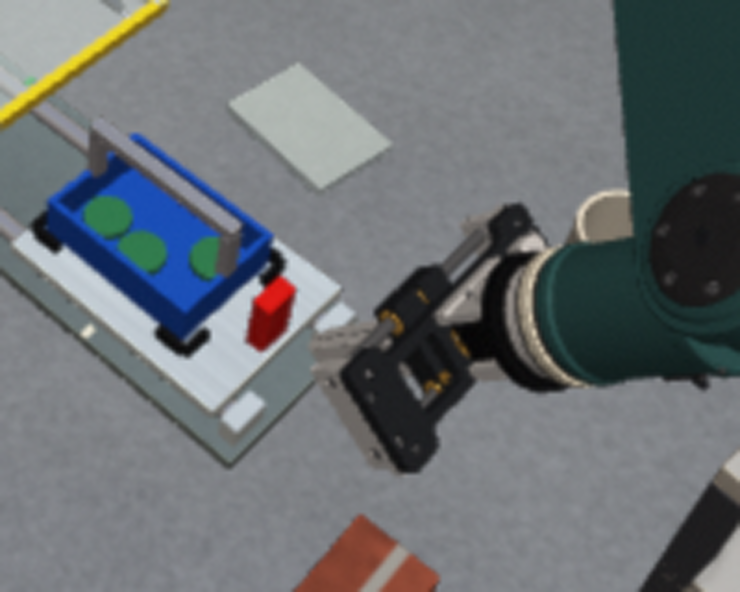

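servo_tool(moves=[[[-0.8, 0, 0.6], 0, 255], [[-0.6, 0, 0.5], 0, 255], [[-0.3, 0, 0.25], 0, 255], [[0, 0, 0], 0, 255], [[0, 0, 0], 0, 255]])

```text
time: 34.05
tcp_pos: [0.5272, 0.2957, 0.043]
eef_rot: [177.3, 37.5, 95.6]
ft_force: [-0.7, 1.4, -0.2]
opening: 0.0006
```

```bash
python3 q.py
```

```text
t 34.05 [0.5272 0.2957 0.043 ] [177.34  37.54  95.63] [ 42.6  32.2  67.9 -31.5 100.6  36. ] [-0.7  1.4 -0.2]
slide tcp [-0.2009  0.001   0.043 ] front tip [-2.129e-01 -2.000e-04  7.160e-02]
```

servo_tool(moves=[[[-0.16, 0, 0.12], 0, 255], [[0, 0, 0], 0, 255]])

```text
time: 34.25
tcp_pos: [0.5274, 0.2939, 0.0429]
eef_rot: [177.3, 37.6, 95.7]
ft_force: [0.7, 0.4, 0.2]
opening: 0.0003
```

servo_tool(moves=[[[-0.16, 0, 0.12], 0, 255], [[0, 0, 0], 0, 255]])

```text
time: 34.45
tcp_pos: [0.5276, 0.2924, 0.0429]
eef_rot: [177.3, 37.5, 95.7]
ft_force: [0.1, 0.7, -0.3]
opening: 0.0004
```

```bash
python3 q.py
```

```text
t 34.45 [0.5276 0.2924 0.0429] [177.34  37.49  95.67] [ 42.4  31.9  68.4 -31.6 100.3  35.8] [ 0.1  0.7 -0.3]
slide tcp [-0.1976  0.001   0.0429] front tip [-2.096e-01 -2.000e-04  7.150e-02]
```

servo_tool(moves=[[[-0.16, 0, 0.12], 0, 255], [[0, 0, 0], 0, 255]])

```text
time: 34.65
tcp_pos: [0.5278, 0.2916, 0.0429]
eef_rot: [177.3, 37.3, 95.7]
ft_force: [-1.0, 5.0, -0.5]
opening: 0.0004
```

servo_tool(moves=[[[-0.16, 0, 0.12], 0, 255], [[0, 0, 0], 0, 255]])

```text
time: 34.85
tcp_pos: [0.5278, 0.2912, 0.0428]
eef_rot: [177.3, 37.2, 95.8]
ft_force: [-1.7, 8.3, 0.3]
opening: 0.0005
```

servo_tool(moves=[[[-0.16, 0, 0.12], 0, 255], [[0, 0, 0], 0, 255]])

```text
time: 35.05
tcp_pos: [0.5279, 0.2909, 0.0427]
eef_rot: [177.3, 37.0, 95.8]
ft_force: [-4.0, 11.7, 1.2]
opening: 0.0005
```

```bash
python3 q.py
```

```text
t 35.05 [0.5279 0.2909 0.0427] [177.26  37.    95.82] [ 42.2  31.4  68.9 -31.3  99.7  35.6] [-4.  11.7  1.2]
slide tcp [-0.1961  0.0012  0.0427] front tip [-2.077e-01 -1.000e-04  7.150e-02]
```

servo_tool(moves=[[[-0.16, 0, 0.12], 0, 255], [[-0.16, 0, 0.12], 0, 255], [[-0.16, 0, 0.12], 0, 255], [[-0.2, 0, 0.15], 0, 255], [[-0.3, 0, 0.23], 0, 255], [[-0.4, 0, 0.31], 0, 255], [[-0.6, 0, 0.46], 0, 255], [[-0.8, 0, 0.62], 0, 255], [[-0.8, 0, 0.62], 0, 255], [[-0.8, 0, 0.62], 0, 255], [[0, 0, 0], 0, 255]])

```text
time: 36.15
tcp_pos: [0.5356, 0.2287, 0.0434]
eef_rot: [177.3, 37.7, 95.5]
ft_force: [-0.2, 0.3, 0.0]
opening: 0.0004
```

```bash
python3 q.py; python3 - <<'E'
from h import *
cv2.imwrite("pics/w15.png",optics.read_camera("wrist"))
im=optics.read_camera("scene");cv2.imwrite("pics/s15.png",cv2.resize(im[200:360,240:440],None,fx=3.7,fy=3.7,interpolation=cv2.INTER_CUBIC))
E
```

```text
t 36.15 [0.5356 0.2287 0.0434] [177.34  37.67  95.53] [ 38.   27.4  75.1 -32.9  96.3  33.4] [-0.2  0.3  0. ]
slide tcp [-0.1335  0.0016  0.0434] front tip [-0.1455  0.0004  0.072 ]
```

View pics/s15.png

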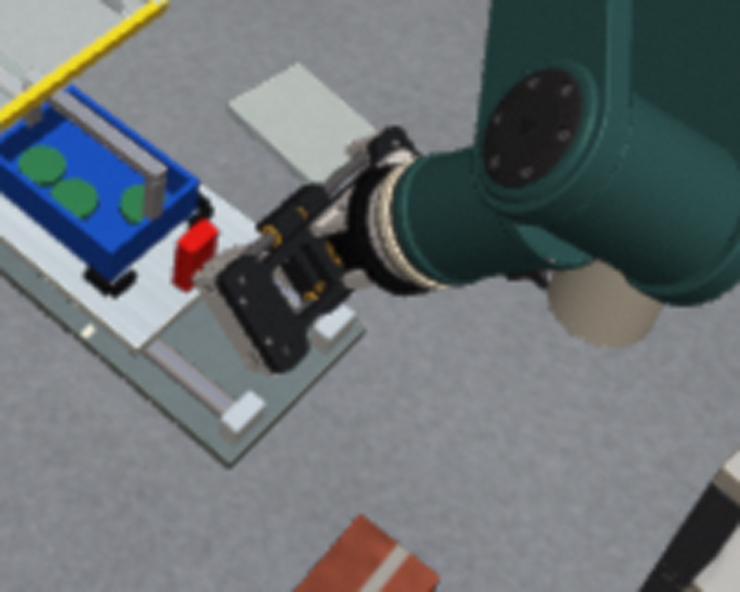

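servo_tool(moves=[[[-0.4, 0, 0.31], 0, 255], [[-0.6, 0, 0.46], 0, 255], [[-0.8, 0, 0.61], 0, 255], [[-0.8, 0, 0.61], 0, 255], [[-0.8, 0, 0.61], 0, 255], [[-0.8, 0, 0.61], 0, 255], [[-0.8, 0, 0.61], 0, 255], [[-0.8, 0, 0.61], 0, 255], [[-0.8, 0, 0.61], 0, 255], [[-0.8, 0, 0.61], 0, 255], [[-0.8, 0, 0.61], 0, 255], [[-0.8, 0, 0.61], 0, 255], [[-0.4, 0, 0.31], 0, 255], [[-0.2, 0, 0.15], 0, 255], [[0, 0, 0], 0, 255]])

```text
time: 37.75
tcp_pos: [0.5507, 0.1105, 0.0439]
eef_rot: [177.3, 37.6, 95.6]
ft_force: [0.0, 0.7, -0.1]
opening: 0.0
```

```bash
python3 q.py; python3 - <<'E'
from h import *
im=optics.read_camera("scene");cv2.imwrite("pics/s16.png",cv2.resize(im[140:300,170:370],None,fx=3.9,fy=3.7,interpolation=cv2.INTER_CUBIC))
im=optics.read_camera("top");cv2.imwrite("pics/t16.png",cv2.resize(im[135:225,160:335],None,fx=4.5,fy=4.5,interpolation=cv2.INTER_CUBIC))
E
```

```text
t 37.75 [0.5507 0.1105 0.0439] [177.34  37.62  95.6 ] [ 28.4  20.2  85.  -35.5  88.8  27.2] [ 0.   0.7 -0.1]
slide tcp [-0.0143  0.0028  0.0439] front tip [-0.0262  0.0016  0.0725]
```

View pics/s16.png

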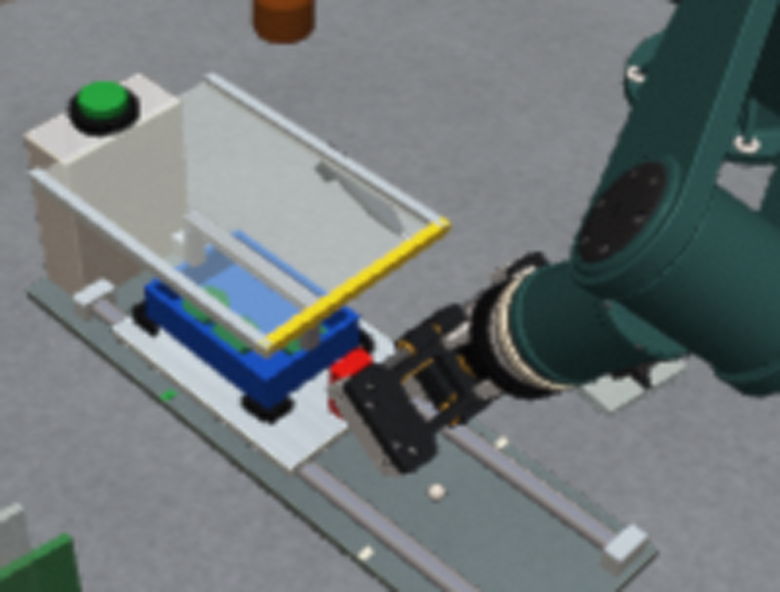

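View pics/t16.png

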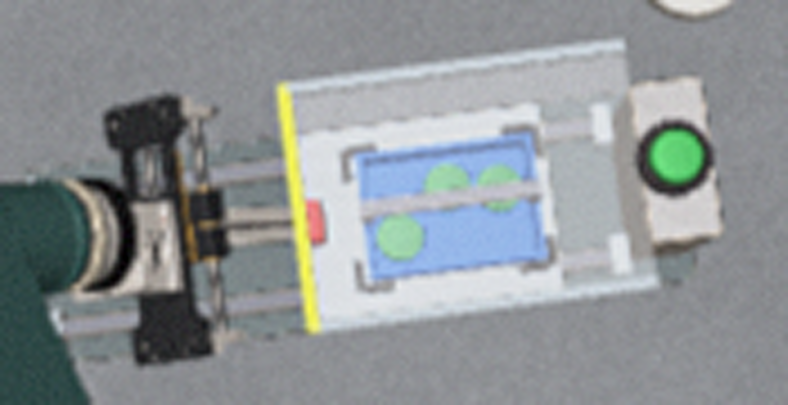

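servo_tool(moves=[[[-0.16, 0, 0.12], 0, 255], [[-0.16, 0, 0.12], 0, 255], [[-0.16, 0, 0.12], 0, 255], [[-0.16, 0, 0.12], 0, 255], [[-0.16, 0, 0.12], 0, 255], [[-0.16, 0, 0.12], 0, 255], [[0, 0, 0], 0, 255], [[0, 0, 0], 0, 255]])

```text
time: 38.65
tcp_pos: [0.5522, 0.0991, 0.0438]
eef_rot: [177.3, 37.6, 95.6]
ft_force: [-0.1, 0.0, -0.6]
opening: -0.0002
```

```bash
python3 q.py; python3 - <<'E'
from h import *
im=optics.read_camera("top");cv2.imwrite("pics/t17.png",cv2.resize(im[135:225,160:335],None,fx=4.5,fy=4.5,interpolation=cv2.INTER_CUBIC))
im=optics.read_camera("wrist");cv2.imwrite("pics/w17.png",im)
E
```

```text
t 38.65 [0.5522 0.0991 0.0438] [177.35  37.6   95.65] [ 27.4  19.6  85.8 -35.7  88.   26.4] [-0.1  0.  -0.6]
slide tcp [-0.0027  0.003   0.0438] front tip [-0.0147  0.0018  0.0724]
```

View pics/t17.png

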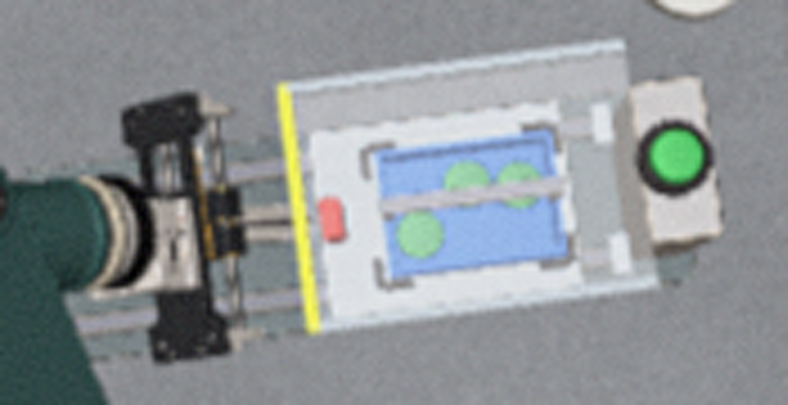

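View pics/w17.png

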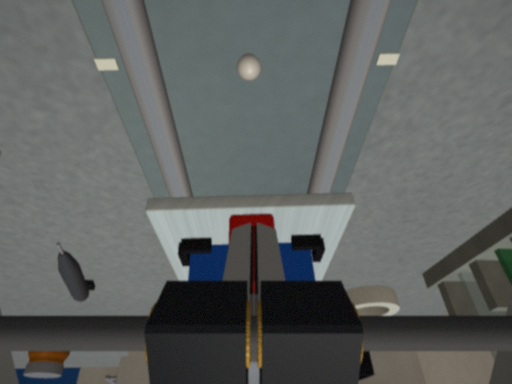

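```bash
python3 - <<'E'
from h import *
c=optics.get_calibration("top")
def T(a,z): return sl(onz(c,(a[0]+.5)/4.5+159.5,(a[1]+.5)/4.5+134.5,z)).round(4)
print("grip",T((331,219),.092))
L=[T(a,.05) for a in((363,148),(557,126),(573,262),(380,288))];print(L,np.mean(L,0))
D=[T(a,.042) for a in((310,133),(558,102),(581,285),(333,319))];print("deck",D)
print("tray",np.mean([T(a,.077) for a in((377,152),(552,131),(566,258),(394,280))],0))
w=optics.get_calibration("wrist")
for px in((148,208),(354,201),(250,205)): print("deck rear w",sl(onz(w,*px,.042)))
E
```

```text
grip [-0.0012 -0.0017  0.092 ]
[array([0.0269, 0.0526, 0.05  ]), array([0.1725, 0.0511, 0.05  ]), array([ 0.1711, -0.0513,  0.05  ]), array([ 0.0267, -0.0527,  0.05  ])] [ 9.93e-02 -7.50e-05  5.00e-02]
deck [array([-0.0114,  0.07  ,  0.042 ]), array([0.1762, 0.0702, 0.042 ]), array([ 0.1754, -0.0685,  0.042 ]), array([-0.011 , -0.0707,  0.042 ])]
tray [ 0.10145  -0.002675  0.077   ]
deck rear w [-0.01887085 -0.06504813  0.042     ]
deck rear w [-0.02092321  0.06723173  0.042     ]
deck rear w [-0.01934728  0.00010434  0.042     ]
```

```bash
python3 - <<'E'
from h import *
w=optics.get_calibration("wrist")
for px in((107,65),(388,60),(250,67)): print(sl(onz(w,*px,.012)))
im=cv2.imread("pics/w17.png");cv2.imwrite("pics/w17c.png",cv2.resize(im[180:280,130:370],None,fx=3.3,fy=3.3,interpolation=cv2.INTER_CUBIC))
E
```

```text
[-0.10093917 -0.06933115  0.012     ]
[-0.10172642  0.07024002  0.012     ]
[-0.09882123  0.00096335  0.012     ]
```

View pics/w17c.png

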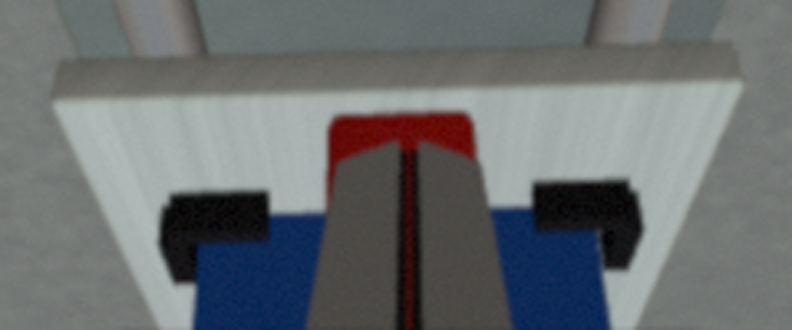

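servo_tool(moves=[[[0, 0, -1], 0, 255], [[0, 0, -2.5], 0, 255], [[0, 0, -3.5], 0, 255], [[0, 0, -3.5], 0, 255], [[0, 0, -3], 0, 255], [[0, 0, -1.5], 0, 255], [[-1.2, 0.1, -1.6], 0, 255], [[-1.2, 0.1, -1.6], 0, 255], [[-1.2, 0, -1.6], 0, 255], [[-0.6, 0, -0.8], 0, 255], [[0, 0, 0], 0, 255], [[0, 0, 0], 0, 255]])

```text
time: 39.95
tcp_pos: [0.5354, 0.1902, 0.2315]
eef_rot: [177.4, 37.6, 95.7]
ft_force: [0.4, -0.1, -0.1]
opening: 0.0004
```

```bash
python3 q.py; python3 - <<'E'
from h import *
o=env.observe();R=Rm(o)
for z in(.24,.215):
    t=wd(.238,0,z)+.03*R[:,2]-.008*R[:,0];print(t,(R.T@(t-o["tcp_pos"])*100).round(2))
im=optics.read_camera("top");cv2.imwrite("pics/t18.png",cv2.resize(im[135:225,160:335],None,fx=4.5,fy=4.5,interpolation=cv2.INTER_CUBIC))
im=optics.read_camera("scene");cv2.imwrite("pics/s18.png",cv2.resize(im[140:300,170:370],None,fx=3.9,fy=3.7,interpolation=cv2.INTER_CUBIC))
E
```

```text
t 39.95 [0.5354 0.1902 0.2315] [177.44  37.57  95.7 ] [ 35.3  18.   65.8 -36.  110.2  20.1] [ 0.4 -0.1 -0.1]
slide tcp [-0.0952 -0.0032  0.2315] front tip [-0.1072 -0.0043  0.2602]
[ 0.58108279 -0.16473993  0.2211218 ] [-2.772e+01  1.000e-02  2.266e+01]
[ 0.58108279 -0.16473993  0.1961218 ] [-26.2   -0.08  24.64]
```

View pics/t18.png

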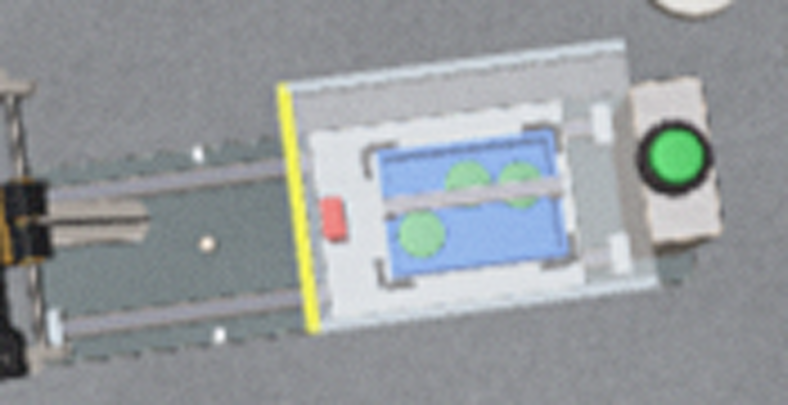

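View pics/s18.png

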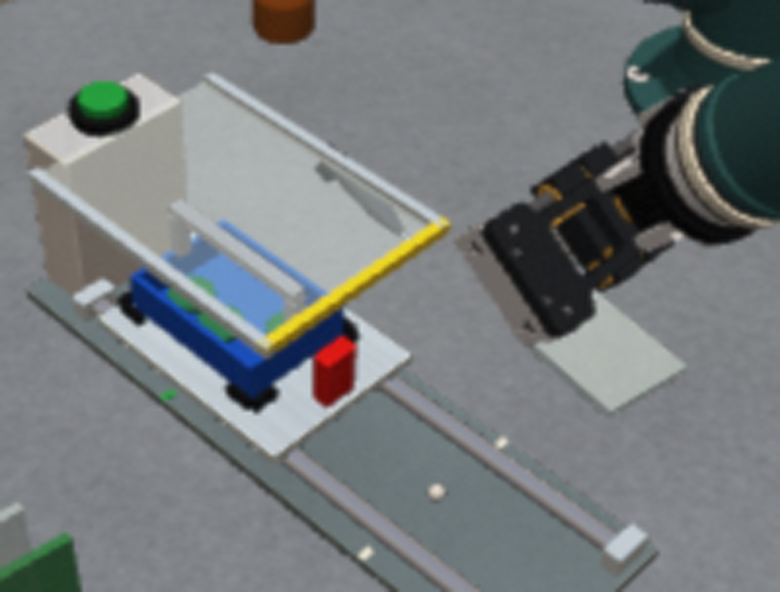

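servo_tool(moves=[[[-1.6, 0, 1.3], 0, 255], [[-3.2, 0, 2.6], 0, 255], [[-3.2, 0, 2.6], 0, 255], [[-3.2, 0, 2.6], 0, 255], [[-3.2, 0, 2.6], 0, 255], [[-3.2, 0, 2.6], 0, 255], [[-3.2, 0, 2.6], 0, 255], [[-3.2, 0, 2.6], 0, 255], [[-2.5, 0, 2.1], 0, 255], [[-1.2, 0, 1.1], 0, 255], [[0, 0, 0], 0, 255], [[0, 0, 0], 0, 255]])

```text
time: 41.25
tcp_pos: [0.5811, -0.1639, 0.2206]
eef_rot: [177.4, 37.5, 95.7]
ft_force: [-0.1, 0.4, -0.3]
opening: 0.0001
```

```bash
cat > b.py <<'E'
from h import *
o=env.observe();R=Rm(o);print("B",sl(o["tcp_pos"]-.03*R[:,2]+.008*R[:,0]).round(4))
E
python3 q.py; python3 b.py; python3 - <<'E'
from h import *
im=optics.read_camera("scene");cv2.imwrite("pics/s19.png",cv2.resize(im[120:280,150:310],None,fx=4.5,fy=3.7,interpolation=cv2.INTER_CUBIC))
im=optics.read_camera("top");cv2.imwrite("pics/t19.png",cv2.resize(im[135:225,200:350],None,fx=5,fy=5,interpolation=cv2.INTER_CUBIC))
E
```

```text
t 41.25 [ 0.5811 -0.1639  0.2206] [177.42  37.49  95.7 ] [  0.9   4.8  82.5 -37.1  86.6  -5.5] [-0.1  0.4 -0.3]
slide tcp [0.2617 0.001  0.2206] front tip [ 2.498e-01 -2.000e-04  2.493e-01]
B [2.371e-01 1.000e-04 2.395e-01]
```

View pics/s19.png

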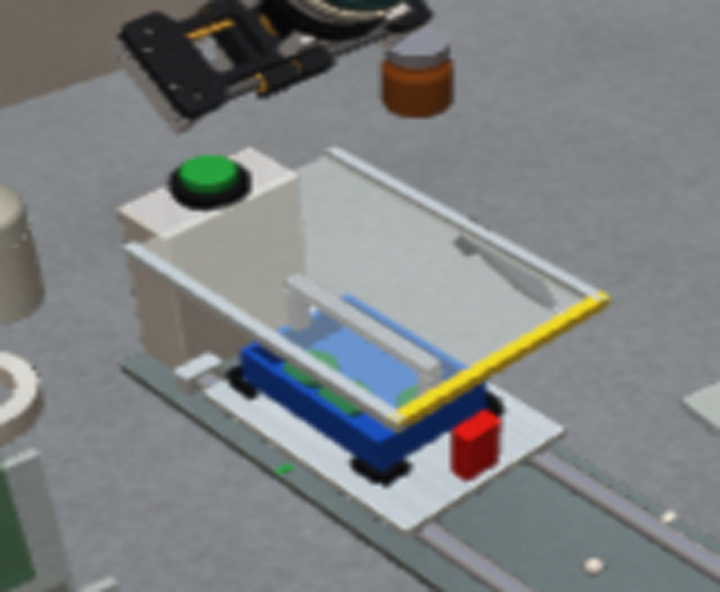

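View pics/t19.png

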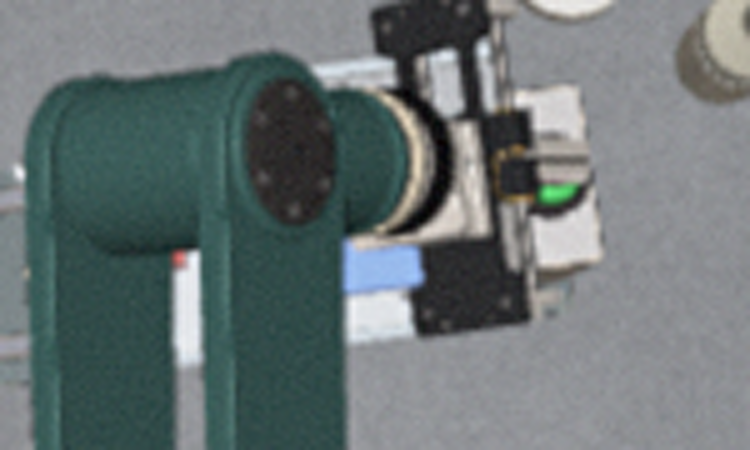

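servo_tool(moves=[[[0.6, 0, 0.8], 0, 255], [[0.9, -0.1, 1.1], 0, 255], [[0.6, 0, 0.8], 0, 255], [[0.3, 0, 0.4], 0, 255], [[0, 0, 0], 0, 255]])

```text
time: 41.85
tcp_pos: [0.5809, -0.1643, 0.1803]
eef_rot: [177.6, 37.5, 95.8]
ft_force: [-0.0, -0.9, -0.3]
opening: 0.0006
```

servo_tool(moves=[[[0.25, 0, 0.32], 0, 255], [[0.25, 0, 0.32], 0, 255], [[0, 0, 0], 0, 255]])

```text
time: 42.15
tcp_pos: [0.5818, -0.1644, 0.1737]
eef_rot: [177.4, 37.5, 95.7]
ft_force: [-0.5, -0.6, 0.8]
opening: 0.0006
```

```bash
python3 q.py; python3 b.py
```

```text
t 42.15 [ 0.5818 -0.1644  0.1737] [177.38  37.53  95.66] [  0.9   6.1  86.5 -37.4  82.4  -2.2] [-0.5 -0.6  0.8]
slide tcp [0.2624 0.0017 0.1737] front tip [0.2504 0.0005 0.2023]
B [0.2377 0.0007 0.1926]
```

Step down 2 mm at a time, watching the force.

servo_tool(moves=[[[0.12, 0, 0.16], 0, 255], [[0.12, 0, 0.16], 0, 255], [[0, 0, 0], 0, 255]])

```text
time: 42.45
tcp_pos: [0.5824, -0.1645, 0.1706]
eef_rot: [177.3, 37.6, 95.6]
ft_force: [-0.3, 0.2, 2.2]
opening: 0.0007
```

servo_tool(moves=[[[0.12, 0, 0.16], 0, 255], [[0.12, 0, 0.16], 0, 255], [[0, 0, 0], 0, 255]])

```text
time: 42.75
tcp_pos: [0.5825, -0.1645, 0.1667]
eef_rot: [177.3, 37.6, 95.6]
ft_force: [-1.5, 0.1, 3.8]
opening: 0.0003
```

```bash
python3 q.py; python3 b.py
```

```text
t 42.75 [ 0.5825 -0.1645  0.1667] [177.3   37.59  95.63] [  0.9   6.4  87.1 -37.6  81.7  -1.7] [-1.5  0.1  3.8]
slide tcp [0.2626 0.0023 0.1667] front tip [0.2506 0.0011 0.1953]
B [0.238  0.0014 0.1855]
```

servo_tool(moves=[[[0.12, 0, 0.16], 0, 255], [[0, 0, 0], 0, 255]])

```text
time: 42.95
tcp_pos: [0.5825, -0.1646, 0.1648]
eef_rot: [177.3, 37.6, 95.6]
ft_force: [-1.2, 1.6, 4.6]
opening: 0.0005
```

servo_tool(moves=[[[0.12, 0, 0.16], 0, 255], [[0, 0, 0], 0, 255]])

```text
time: 43.15
tcp_pos: [0.5827, -0.1647, 0.1645]
eef_rot: [177.2, 37.7, 95.5]
ft_force: [-3.5, 1.8, 9.0]
opening: 0.0005
```

servo_tool(moves=[[[0.12, 0, 0.16], 0, 255], [[0, 0, 0], 0, 255]])

```text
time: 43.35
tcp_pos: [0.5828, -0.1648, 0.1643]
eef_rot: [177.1, 37.7, 95.4]
ft_force: [-5.5, 4.3, 12.4]
opening: 0.0002
```

```bash
python3 q.py; python3 b.py
```

```text
t 43.35 [ 0.5828 -0.1648  0.1643] [177.1   37.71  95.43] [  0.9   6.4  87.3 -37.7  81.4  -1.3] [-5.5  4.3 12.4]
slide tcp [0.2629 0.0026 0.1643] front tip [0.2508 0.0014 0.1929]
B [0.2382 0.0016 0.1831]
```

servo_tool(moves=[[[-0.6, 0, -0.8], 0, 255], [[-1.2, 0.1, -1.6], 0, 255], [[-1.8, 0.1, -2.4], 0, 255], [[-1.8, 0.1, -2.4], 0, 255], [[-1.8, 0.1, -2.4], 0, 255], [[-0.9, 0, -1.2], 0, 255], [[0, 0, 0], 0, 255], [[0, 0, 0], 0, 255], [[0, 0, 0], 0, 255]])

```text
time: 44.25
tcp_pos: [0.5806, -0.1628, 0.2923]
eef_rot: [177.7, 37.5, 95.8]
ft_force: [0.4, 0.0, -0.4]
opening: 0.0003
```

```bash
python3 q.py; python3 - <<'E'
from h import *
im=optics.read_camera("scene");cv2.imwrite("pics/s20.png",im);cv2.imwrite("pics/s20c.png",cv2.resize(im[120:280,150:310],None,fx=4.5,fy=3.7,interpolation=cv2.INTER_CUBIC))
im=optics.read_camera("top");cv2.imwrite("pics/t20.png",im)
E
```

```text
t 44.25 [ 0.5806 -0.1628  0.2923] [177.66  37.48  95.85] [  1.    4.2  75.1 -37.1  93.3 -10.3] [ 0.4  0.  -0.4]
slide tcp [0.2606 0.0007 0.2923] front tip [ 2.487e-01 -3.000e-04  3.209e-01]
```

View pics/s20c.png

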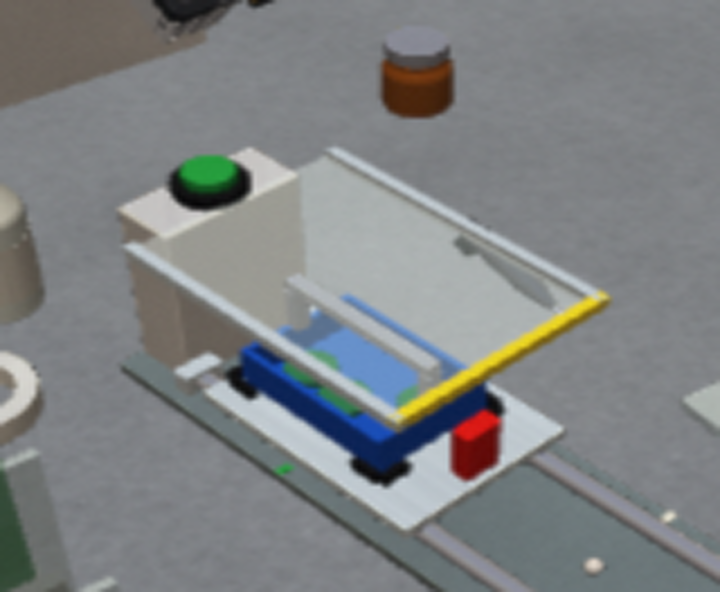

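View pics/t20.png

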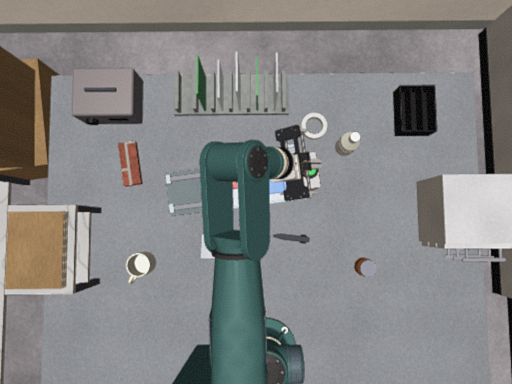

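View pics/s20.png

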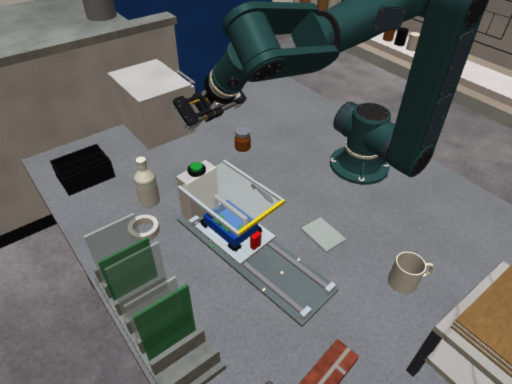

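```bash
python3 - <<'E'
from h import *
s=optics.get_calibration("scene")
S=lambda a,z: sl(onz(s,(a[0]+.5)/4.5+149.5,(a[1]+.5)/3.7+119.5,z)).round(4)
print("grip top",S((476,425),.092),"deck rear corners",S((563,430),.042),S((410,530),.042),"green mark",S((285,469),.012),"white",S((669,517),.012),"pin",S((594,566),.015))
E
```

```text
grip top [-0.0034  0.0006  0.092 ] deck rear corners [-0.0148 -0.0669  0.042 ] [-0.0167  0.0675  0.042 ] green mark [0.0971 0.0689 0.012 ] white [-0.1025 -0.0712  0.012 ] pin [-0.1017 -0.0031  0.015 ]
```

```bash
python3 -c "
from rig import env
print(env.job_done())"
```

```text
the job is handed in; nothing more can be done
None
```

The job is handed in at about 44 s, and all the steps were done in order. `env.job_done()` gives no verdict, so what follows is my own measurements.

**What I did**
- I drew the carrier back by its red grip into the loading detent.
- I carried the tray over the guard by its bar and lowered it until it touched the deck while still held. I then released it with all three blanks inside.
- The moves offer no tilt command, so I got a lean of about 38° by driving the tool past its reach in free space. The pose kept that lean afterwards.
- I pushed the carrier under the guard with the leaning tool until it snapped ahead into the engraving detent.
- I pressed the button to its stop, at about 12 N, and backed off upward.

**Last checks**
- **Carrier:** it stands at about 0.199 m in the top view. The scene view gives the same once its offset of about 2.5 mm, seen on the slide marks, is allowed for.
- **Tray:** it looks seated between the lugs. The blanks showed inside it in the last clear view, just before the button press.
- **Button:** it looks up again in the scene view.
- **Bystanders:** they look unmoved by eye. I did not measure them, and in the last top view the arm hides part of the glass sample.
- **Robot:** it was clear of everything, with no force on the tool beyond the usual noise.

**What disagreed**
- **Fingertips:** they sit about 30 mm behind the reported TCP. Because of this, the first grasp on the grip closed above it. I confirmed the offset by touching the grip's top and allowed for it from then on.
- **Tilted wrist view:** it first put the deck's rear edge about 7 mm off the top view. I had picked the edge a few rows out; allowing for that leaves roughly 4 mm, though I did not recompute it exactly.

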